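# Check a serving spoon in the clamp nest and stand it in the canister

## Robot

A 6-joint arm with a two-finger parallel gripper is mounted at the origin on the work surface. World frame = base frame: x ahead of the robot, y to its left, z up, the work surface at z = 0. Lengths are in m, angles in rad, forces in N, time in s.
With the tool pointing down it reaches from about 0.275 to 0.75 m from the base axis. Payload 10.2 kg.
Tool frame: the origin (TCP) lies midway between the tips of the shut fingers; the grasp point (between the pads) lies 19 mm behind it; z points along the fingers, y is the line along which they close (so a half turn about z gives the same grasp; the last joint's range is limited). The gripper opens to 88 mm and grips with 3 to 60 N. Pads are 18 mm wide; open, the fingers measure 123 mm over their backs; the gripper's body (75 mm by 187 mm) begins 45 mm behind the grasp point.
Start: joints at [-1.531, 0.313, 1.498, -0, 1.331, -0.223], TCP at [0.136, -0.507, 0.239] pointing down, gripper open.
Joint ranges: [-2.94, 2.94], [-0.97, 2.17], [0.19, 2.56], [-1.23, 4.37], [0.02, 3.11], [-2.88, 2.88]. Speed limits (rad/s): [2.39, 2.39, 3.01, 3.14, 3.14, 3.14].

## Interface

Orientations are given as a unit quaternion [w, x, y, z].
In Python, from cell import robot gives the robot as it stands.
- The arm moves only by the tool drive_tool, never from a script. Its argument "motion" is a list of rows, each an object of numbers: "dx", "dy", "dz": the shift along the tool's x, y, z in m; "ax", "ay", "az": the turn, a rotation vector about the tool's x, y, z in rad. A call has 1 to 20 rows; each row is the pose to reach, as a shift and turn from the pose commanded when the call began, along the tool's axes at that moment; what a row does not reach only later rows make up. A row lasts 1/12 s, in which the tool goes at most 41.7 mm and 7.16 degrees, less where a joint would pass 70% of its speed; a pose out of reach is approached as far as the arm can. A call with a gripper value outside its range is refused whole. "jaw" is the closure, from -1 (fully open) to 1 (shut), set as the call begins (left out, the last holds). The fingers move at their own pace and stop on an object; "squeeze" is the grip in N (left out, the last holds). Time passes only in rows, so rows that repeat a pose let the fingers close. It gives the time, the measured TCP pose, the force, the opening and the grip force at its end, in the units of the state.
- robot.get_state(): the state, without advancing time (a new reading comes with each control period).
- robot.capture(name): name is "scene" or "side" or "wrist"; returns the picture (384x512x3 uint8, red, green, blue); there is no depth.
- robot.calibration(name): a dict with "camera_matrix" (3x3 intrinsics, pixels), "pose" (4x4, takes a point from camera to world coordinates). Camera axes: x right, y down, z forward; pixel columns grow to the right and rows downward; lengths in m; the calibration is good to about 2 mm. A picture is of the moment at which its call begins: read the wrist's pose just before it. calibration takes no time and is no camera call; for the wrist camera it gives the pose at the moment of the call.
- robot.close_job(): hands the job in; it is judged then, once.
The state is a dict: "time": time; "q": joint angles; "joint_vel": joint speeds; "joint_torque": joint torques, N m; "tcp_pos": TCP position; "tcp_rot": TCP orientation; "force": force on the tool from outside, world axes, zero at the start; "ft_torque": the same for the moment, N m; "grip_width": finger opening in m; "grasp_force": force on a finger pad.
Only numpy, scipy, OpenCV 4.12 (cv2) and the standard library are available. Lean on these libraries where they do the work, as an engineer would, in place of code of your own. Each camera call takes 0.05 s, during which the arm holds its last target. There are 200 camera calls.

## Task

Check the round-bowled serving spoon at the shop counter: lay it flat in the nest, its handle in both channels with the handle end by the end stop and the bowl out past the other channel, and let go. Swing the clamp arm over centre down onto the handle and let go so that the clamp holds the spoon by itself for a second, then swing the arm all the way back open with the spoon still lying in the nest. Finally take the spoon out and stand it in the open steel canister, handle down and bowl up, leaving the clamp open, the canister on its base, and the lidded tin and the turner undisturbed.

Things in the scene. Friction and masses are not known exactly. Their poses are not given: they have to be found in the camera images.
- spoon: Serving spoon, 205 mm long, 90 g, lying right way up at the start. Origin on its underside, 95 mm from the handle end, near the centre of mass; +x points to the bowl, z up out of the bowl. Black handle 18 mm wide, 16 mm high, x -95 to +25 mm; steel neck 12 mm wide, z 2 to 14 mm, to x = +57; round steel bowl 60 mm diameter, 15 mm high, centred at x = +80 mm.
- spoon_end (a point): Centre of the spoon's handle end face, at (-95, 0, 8) mm in the spoon's frame.
- nest: Check nest fixed to the counter: grey base plate 165 x 195 mm, 12 mm thick (x -117 to +47, y -130 to +65 mm), origin on the counter surface. Two aluminium blocks, 56 mm wide in y, have an open-topped channel along nest x: 28 mm wide, floor 55 mm and walls 66 mm above the counter. Long block x -97 to -50 mm, short block x +30 to +43 mm; the 80 mm gap between is free for fingers.
- nest_seat (a point): On the channel floor line, (0, 0, 55) mm in the nest's frame, axes as the nest's. The seated spoon's origin belongs here, its +x along nest +x.
- nest_stop (a point): Inner face of the end stop of the long block, at (-100, 0, 60) mm in the nest's frame; the stop is 66 mm high. The seated handle end lies about 5 mm from it.
- clamp (a joint): Angle of the clamp arm, rad. 0: arm level, foot on a seated spoon's handle; 1.57: upright; 1.95: fully open, leaning back on its stop (the start); -0.12: shut with nothing under the foot. A spring works over centre: above 1.0 it drives the arm open, below 1.0 it drives it shut (about 5 N at the grip at either end).
- clamp_hinge (a point): Clamp hinge axis, at (-70, -75, 95) mm in the nest's frame; the axis runs along nest x. The arm points to nest +y when shut and swings up and back to -y as it opens. Two steel bracket plates stand beside it to 107 mm above the counter (nest x -85 to -55, y -94 to -62 mm).
- clamp_knob (a point): Centre of the black barrel grip at the end of the steel clamp arm, 135 mm from the hinge axis: a cross-wise cylinder 30 mm in diameter, 36 mm long along nest x, flat ends (arm 14 x 12 mm in section). About 95 mm above the counter when shut, 220 mm when open.
- clamp_foot (a point): Underside of the clamp's 18 mm rubber foot, 75 mm along the arm from the hinge and 24 mm to its lower side; it comes down at (-70, 0, 71) mm in the nest's frame.
- canister: Empty open steel canister, outside diameter 80 mm, height 78 mm, wall 3 mm, inner floor 4 mm up, 0.45 kg, loose. Origin at the centre of its underside.
- tin: Closed steel tin with a lid and small knob, 84 mm diameter, 94 mm high; a bystander, not the canister. Origin at the centre of its underside.
- turner: Turner with the same handle as the spoon but a flat square-cornered blade, 232 mm long, lying on the counter; a bystander. Origin on its underside 95 mm from the handle end, +x to the blade.

How it is judged:
By the outcome, as a careful person would: the job done as asked, in the order asked, and still so for the second after the job is handed in, with the robot touching nothing.
It also fails if it takes over 72 s, if anything falls off the work surface, if the arm or the gripper's body presses on something with over 40 N, if the wrist force passes 120 N, or if a joint passes its speed limit or range.

## Working session

There is one attempt and no reset: what is moved stays moved. The work goes in short steps, Python scripts to look and compute and a tool call to move; the robot and the scene stay as the last step left them, time stands still between calls to the robot, and variables do not carry over. Pictures are saved under pics/ and viewed, at most 10 in all, crops included, and the job is handed in when it is done.

Besides the shell and the picture viewer there is one more tool, called after "Emit:" as name(argument=value, ...), one argument or row to a line, values as JSON. drive_tool: Moves the arm, as the interface text tells. Its arguments: {"type":"object","properties":{"motion":{"type":"array"},"jaw":{"type":"number"},"squeeze":{"type":"number"}},"required":["motion"]}

```bash
ls; mkdir -p pics; python3 - <<'E'
from cell import robot
import cv2,json
s=robot.get_state();print({k:(s[k] if not hasattr(s[k],'tolist') else s[k].tolist()) for k in s})
for n in("scene","side"):
    im=robot.capture(n);cv2.imwrite(f"pics/{n}0.png",im[:,:,::-1])
    c=robot.calibration(n);print(n,c)
E
```

```text
pics
{'time': 0.0, 'q': [-1.531387356280916, 0.31341664689425613, 1.498451893788299, 8.026699857490541e-06, 1.331003918433241, -0.22344492554889503], 'joint_vel': [-0.0002407810309290626, 8.62973314721798e-05, 1.9105025265515267e-06, -0.0020905743397280764, 0.00032528634733923435, 0.0015959197457942542], 'joint_torque': [-0.0009434547973796725, -40.220582485198975, -25.227046608924866, 0.06939459359273314, 0.03524211002513766, -8.692770961715723e-05], 'tcp_pos': [0.13637177039213924, -0.5067151566052083, 0.23817256430170347], 'tcp_rot': [-0.0006368373320966859, 0.9913758253528474, 0.13104794319361388, 6.26809087548883e-05], 'force': [0.009230024806604077, -0.3613609914622209, 0.3143602082334182], 'ft_torque': [-0.022773687379789607, 0.010984095249486849, -0.01308645664223436], 'grasp_force': 0.0, 'grip_width': 0.08796906496881055}
scene {'camera_matrix': array([[371.40689025,   0.        , 253.25482069],
       [  0.        , 371.40689025, 188.05047752],
       [  0.        ,   0.        ,   1.        ]]), 'pose': array([[ 0.78894286,  0.5085606 , -0.34486996,  0.8959584 ],
       [ 0.61444538, -0.64828093,  0.449654  , -0.47405569],
       [ 0.00510369, -0.56665506, -0.82393932,  0.94137653],
       [ 0.        ,  0.        ,  0.        ,  1.        ]])}
side {'camera_matrix': array([[452.02168834,   0.        , 247.69242834],
       [  0.        , 452.02168834, 188.34298243],
       [  0.        ,   0.        ,   1.        ]]), 'pose': array([[ 0.97662017, -0.13267419,  0.16914668,  0.36164281],
       [-0.21491855, -0.62016474,  0.75445723, -0.74264455],
       [ 0.0048018 , -0.77317091, -0.63417954,  0.73129213],
       [ 0.        ,  0.        ,  0.        ,  1.        ]])}
```

View pics/scene0.png

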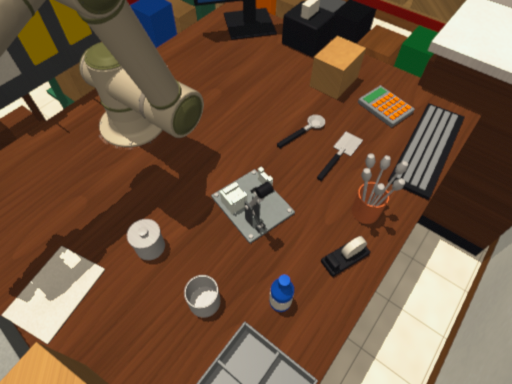

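View pics/side0.png

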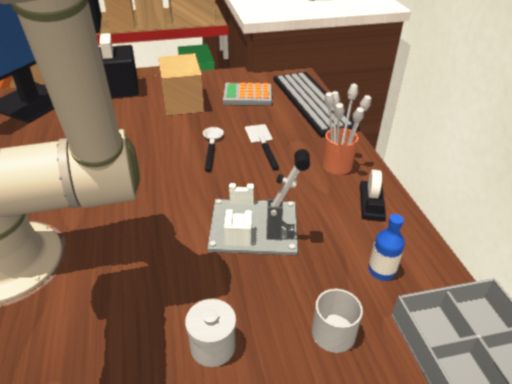

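Scene: spoon handle (280,145)→(307,128), bowl (317,122); nest at (252,203); tin (147,240), canister (203,296), turner (320,178)-(348,142). Side: bowl (213,133), plate corners around (214,200),(296,202),(297,252),(209,250), knob (302,160), canister (337,320). I'll enlarge for precise pixels.

```bash
python3 - <<'E'
import cv2
a=cv2.imread("pics/side0.png")[110:270,180:380];cv2.imwrite("pics/s1.png",cv2.resize(a,None,fx=3.7,fy=3.7,interpolation=cv2.INTER_CUBIC)) 
a=cv2.imread("pics/scene0.png")[105:255,200:400];cv2.imwrite("pics/c1.png",cv2.resize(a,None,fx=4,fy=4,interpolation=cv2.INTER_CUBIC))
E
```

```text
(no output)
```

View pics/s1.png

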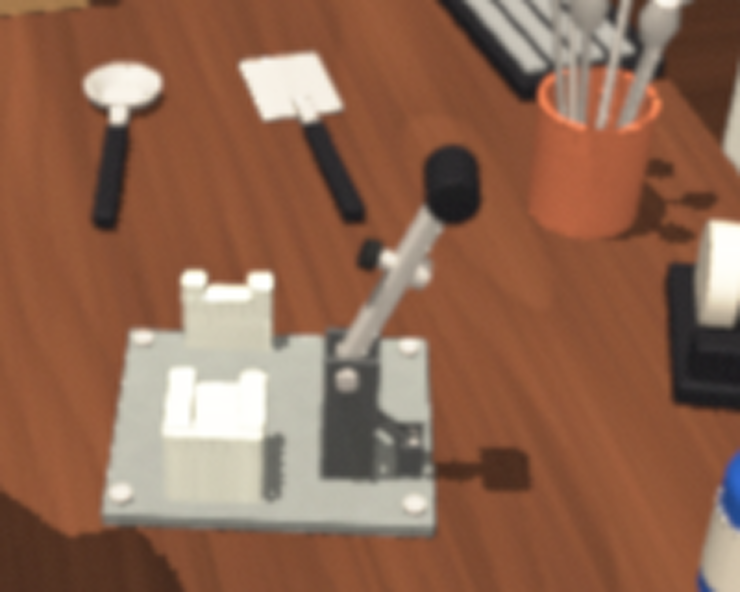

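View pics/c1.png

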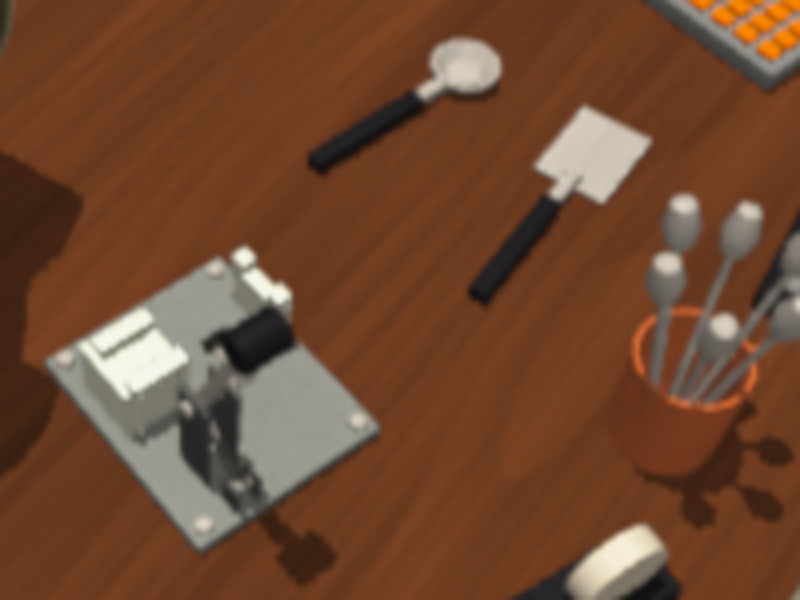

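```bash
cat > h.py <<'E'
import numpy as np,cv2
from cell import robot
def ray(cal,uv,z):
    K,T=cal["camera_matrix"],cal["pose"]
    d=T[:3,:3]@np.linalg.inv(K)@np.array([uv[0],uv[1],1.]);o=T[:3,3]
    return o+d*(z-o[2])/d[2]
def rigid(nest,w): # 2D fit
    a=np.asarray(nest,float);b=np.asarray(w,float);ac=a.mean(0);bc=b.mean(0)
    A=(a-ac)@[1,1j];B=(b-bc)@[1,1j];th=np.angle((B*A.conj()).sum())
    R=np.array([[np.cos(th),-np.sin(th)],[np.sin(th),np.cos(th)]])
    t=bc-R@ac;return th,t,np.linalg.norm((a@R.T+t)-b,axis=1)
E
python3 - <<'E'
from h import *
np.set_printoptions(precision=4,suppress=True)
N=np.array([[47,65],[47,-130],[-117,-130],[-117,65]])/1e3
C={"side":(3.7,180,110,[(132,330),(428,340),(435,524),(104,514)]),"scene":(4,200,105,[(220,258),(379,428),(202,545),(47,361)])}
for n,(s,ox,oy,cs) in C.items():
    cal=robot.calibration(n);f=lambda p,z:ray(cal,(ox+(p[0]+.5)/s-.5,oy+(p[1]+.5)/s-.5),z)
    W=np.array([f(p,.012)[:2] for p in cs]);th,t,r=rigid(N,W);print(n,"nest",np.degrees(th),t,r,"plate",np.linalg.norm(np.diff(W,axis=0),axis=1))
    bowl,end=((123,88),(106,216)) if n=="side" else ((465,66),(319,161))
    b=f(bowl,.013);e=f(end,.010);d=b-e;print(" bowl",b,"end",e,"len(175)",np.hypot(*d[:2]),"yaw",np.degrees(np.arctan2(d[1],d[0])))
    im=cv2.imread(f"pics/{n}0.png");
    m=(im.max(2)<60).astype(np.uint8);k=cv2.connectedComponentsWithStats(m)
    for i in range(1,k[0]):
        x,y,w,h,a=k[2][i]
        if 40<a<900:
            cx,cy=k[3][i];p=ray(cal,(cx,cy),.010)
            if abs(p[0]-b[0])<.12 and abs(p[1]-b[1])<.2: 
                pts=ray
                r=cv2.minAreaRect(np.argwhere(k[1]==i)[:,::-1].astype(np.float32));print(" black",a,(cx,cy),p,r)
    R=(338,307) if n=="side" else (202,286); print(" can",ray(cal,R,.078))
    R=(211,315) if n=="side" else (145,231); print(" tin",ray(cal,R,.094))
    kn=(452,184) if n=="side" else (258,340); print(" knob",f(kn,.22))
    te,tb=((352,212),(302,98)) if n=="side" else ((483,294),(570,180)); print(" turner",f(te,.010),f(tb,.008))
E
```

```text
side nest 75.01538073801704 [0.5177 0.0282] [0.0006 0.0003 0.0019 0.0011] plate [0.1947 0.1629 0.1926]
 bowl [0.5079 0.3819 0.013 ] end [0.4698 0.2207 0.01  ] len(175) 0.16566884419215216 yaw 76.72786850934233
 black 147 (np.float64(209.59183673469389), np.float64(158.21768707482994)) [0.48   0.2642 0.01  ] ((209.57997131347656, 157.9399871826172), (5.656854629516602, 26.587217330932617), 8.130102157592773)
 can [ 0.619  -0.3139  0.078 ]
 tin [ 0.4011 -0.2948  0.094 ]
 knob [ 0.6195 -0.0699  0.22  ]
 turner [0.6442 0.1884 0.01  ] [0.6455 0.3457 0.008 ]
scene nest 74.81301323299424 [0.5155 0.0318] [0.0016 0.002  0.0033 0.0013] plate [0.1934 0.1594 0.1918]
 bowl [0.5052 0.3888 0.013 ] end [0.4676 0.2244 0.01  ] len(175) 0.1686045728588235 yaw 77.11987104774752
 black 191 (np.float64(290.9109947643979), np.float64(137.71204188481676)) [0.4795 0.2742 0.01  ] ((290.9849548339844, 137.6630859375), (6.09263277053833, 32.55955505371094), 58.392494201660156)
 can [ 0.6127 -0.3022  0.078 ]
 tin [ 0.4052 -0.288   0.094 ]
 knob [ 0.6169 -0.0681  0.22  ]
 turner [0.6471 0.1923 0.01  ] [0.641  0.3367 0.008 ]
```

Emit:
drive_tool(
  motion=[
    {"dx":0.535,"dy":-0.682,"az":-1.08},
    {"dx":0.535,"dy":-0.682,"az":-1.08},
    {"dx":0.535,"dy":-0.682,"az":-1.08},
    {"dx":0.535,"dy":-0.682,"az":-1.08},
    {"dx":0.535,"dy":-0.682,"az":-1.08},
    {"dx":0.535,"dy":-0.682,"az":-1.08},
    {"dx":0.535,"dy":-0.682,"az":-1.08},
    {"dx":0.535,"dy":-0.682,"az":-1.08},
    {"dx":0.535,"dy":-0.682,"az":-1.08},
    {"dx":0.535,"dy":-0.682,"az":-1.08},
    {"dx":0.535,"dy":-0.682,"az":-1.08},
    {"dx":0.535,"dy":-0.682,"az":-1.08},
    {"dx":0.535,"dy":-0.682,"az":-1.08},
    {"dx":0.535,"dy":-0.682,"az":-1.08},
    {"dx":0.535,"dy":-0.682,"az":-1.08},
    {"dx":0.535,"dy":-0.682,"az":-1.08},
    {"dx":0.535,"dy":-0.682,"az":-1.08},
    {"dx":0.535,"dy":-0.682,"az":-1.08},
    {"dx":0.535,"dy":-0.682,"az":-1.08},
    {"dx":0.535,"dy":-0.682,"az":-1.08},
  ],
  jaw=-1,
)

```text
invalid input
```

Emit:
drive_tool(
  motion=[
    {"dx":0.535,"dy":-0.682,"dz":0,"ax":0,"ay":0,"az":-1.08},
    {"dx":0.535,"dy":-0.682,"dz":0,"ax":0,"ay":0,"az":-1.08},
  ],
)

```text
time: 0.27
tcp_pos: [0.1687, -0.4297, 0.2376]
tcp_rot: [-0.001, 0.967, 0.255, 0.0]
force: [-0.0, 0.3, 0.5]
grip_width: 0.0883
grasp_force: 0.0
```

Emit:
drive_tool(
  motion=[
    {"dx":0.62,"dy":-0.476,"dz":0,"ax":0,"ay":0,"az":-0.83},
    {"dx":0.62,"dy":-0.476,"dz":0,"ax":0,"ay":0,"az":-0.83},
    {"dx":0.62,"dy":-0.476,"dz":0,"ax":0,"ay":0,"az":-0.83},
    {"dx":0.62,"dy":-0.476,"dz":0,"ax":0,"ay":0,"az":-0.83},
    {"dx":0.62,"dy":-0.476,"dz":0,"ax":0,"ay":0,"az":-0.83},
    {"dx":0.62,"dy":-0.476,"dz":0,"ax":0,"ay":0,"az":-0.83},
    {"dx":0.62,"dy":-0.476,"dz":0,"ax":0,"ay":0,"az":-0.83},
    {"dx":0.62,"dy":-0.476,"dz":0,"ax":0,"ay":0,"az":-0.83},
    {"dx":0.62,"dy":-0.476,"dz":0,"ax":0,"ay":0,"az":-0.83},
    {"dx":0.62,"dy":-0.476,"dz":0,"ax":0,"ay":0,"az":-0.83},
    {"dx":0.62,"dy":-0.476,"dz":0,"ax":0,"ay":0,"az":-0.83},
    {"dx":0.62,"dy":-0.476,"dz":0,"ax":0,"ay":0,"az":-0.83},
    {"dx":0.62,"dy":-0.476,"dz":0,"ax":0,"ay":0,"az":-0.83},
    {"dx":0.62,"dy":-0.476,"dz":0,"ax":0,"ay":0,"az":-0.83},
    {"dx":0.62,"dy":-0.476,"dz":0,"ax":0,"ay":0,"az":-0.83},
    {"dx":0.62,"dy":-0.476,"dz":0,"ax":0,"ay":0,"az":-0.83},
    {"dx":0.62,"dy":-0.476,"dz":0,"ax":0,"ay":0,"az":-0.83},
    {"dx":0.62,"dy":-0.476,"dz":0,"ax":0,"ay":0,"az":-0.83},
    {"dx":0.62,"dy":-0.476,"dz":0,"ax":0,"ay":0,"az":-0.83},
    {"dx":0.62,"dy":-0.476,"dz":0,"ax":0,"ay":0,"az":-0.83},
  ],
)

```text
time: 1.93
tcp_pos: [0.4763, 0.2927, 0.2373]
tcp_rot: [-0.001, 0.782, 0.624, -0.0]
force: [0.2, 0.2, 0.2]
grip_width: 0.0884
grasp_force: 0.0
```

```bash
python3 - <<'E'
from h import *
c=robot.calibration("wrist");im=robot.capture("wrist");np.savez("w1.npz",K=c["camera_matrix"],T=c["pose"])
cv2.imwrite("pics/w1.png",im[:,:,::-1]);print(c)
E
```

```text
{'camera_matrix': array([[333.86514859,   0.        , 254.77404648],
       [  0.        , 333.86514859, 189.36514869],
       [  0.        ,   0.        ,   1.        ]]), 'pose': array([[ 9.74897130e-01, -2.11349509e-01, -7.00497727e-02,
         4.95359152e-01],
       [-2.22655193e-01, -9.26097788e-01, -3.04577663e-01,
         3.73022061e-01],
       [-5.00600142e-04,  3.12528835e-01, -9.49908141e-01,
         3.83661464e-01],
       [ 0.00000000e+00,  0.00000000e+00,  0.00000000e+00,
         1.00000000e+00]])}
```

View pics/w1.png

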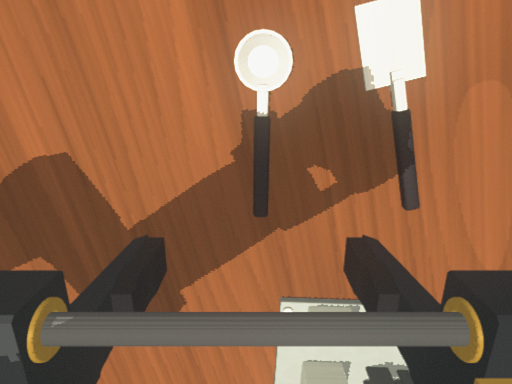

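Wrist view: bowl centre (263,61), handle end (260,216), handle axis nearly vertical in the image; turner at right (410,207)-(390,45), clear of the grasp; nest plate at bottom.

```bash
python3 - <<'E'
from h import *
np.set_printoptions(precision=4,suppress=True)
d=np.load("w1.npz");cal={"camera_matrix":d["K"],"pose":d["T"]}
im=cv2.imread("pics/w1.png");hsv=cv2.cvtColor(im,cv2.COLOR_BGR2HSV)
roi=np.zeros(im.shape[:2],np.uint8);roi[20:225,225:300]=1
m=((hsv[...,1]<90)&(hsv[...,2]<70)).astype(np.uint8)*roi
k=cv2.connectedComponentsWithStats(m);i=1+k[2][1:,4].argmax();print(k[2][i])
M=k[1]==i
ys=np.arange(k[2][i][1]+4,k[2][i][1]+k[2][i][3]-4)
mid=[(np.flatnonzero(M[y]).mean(),y) for y in ys]
W=np.array([ray(cal,p,.016)[:2] for p in mid])
v=cv2.fitLine(W.astype(np.float32),cv2.DIST_L2,0,.01,.01).ravel();a=np.degrees(np.arctan2(v[1],v[0]));print("yaw",a,a+180)
ye=k[2][i][1]+k[2][i][3]-.5; e=ray(cal,(mid[-1][0],ye),.016);f=ray(cal,(mid[0][0],k[2][i][1]-.5),.016);print("end",e,"front",f,"len120",np.hypot(*(f-e)[:2]))
wd=[np.flatnonzero(M[y]).ptp()+1 if 0 else np.ptp(np.flatnonzero(M[y]))+1 for y in ys];print("width px",np.median(wd), "mm", np.median(wd)/333.9*360)
b=((hsv[...,1]<60)&(hsv[...,2]>150)).astype(np.uint8)*roi;b[92:]=0
c=max(cv2.findContours(b,0,1)[0],key=cv2.contourArea);el=cv2.fitEllipse(c);B=ray(cal,el[0],.014);print(el,"bowl",B,"d175",np.hypot(*(B-e)[:2]),np.degrees(np.arctan2(*(B-e)[[1,0]])))
E
```

```text
[ 254  124   16   93 1265]
yaw 76.46446 256.46448
end [0.4673 0.2204 0.016 ] front [0.4921 0.3271 0.016 ] len120 0.10951021249074447
width px 15.0 mm 16.172506738544477
((262.9688720703125, 60.14370346069336), (57.47737503051758, 61.70459747314453), 2.207122802734375) bowl [0.5077 0.3897 0.014 ] d175 0.17402717780614735 76.5912393867284
```

Emit:
drive_tool(
  motion=[
    {"dx":0.0225,"dy":0.0084,"dz":0.1,"ax":0,"ay":0,"az":0.012},
    {"dx":0.0225,"dy":0.0084,"dz":0.1,"ax":0,"ay":0,"az":0.012},
    {"dx":0.0225,"dy":0.0084,"dz":0.2,"ax":0,"ay":0,"az":0.012},
    {"dx":0.0225,"dy":0.0084,"dz":0.2,"ax":0,"ay":0,"az":0.012},
    {"dx":0.0225,"dy":0.0084,"dz":0.2,"ax":0,"ay":0,"az":0.012},
    {"dx":0.0225,"dy":0.0084,"dz":0.2,"ax":0,"ay":0,"az":0.012},
    {"dx":0.0225,"dy":0.0084,"dz":0.2,"ax":0,"ay":0,"az":0.012},
  ],
)

```text
time: 2.57
tcp_pos: [0.4885, 0.3078, 0.0386]
tcp_rot: [-0.0, 0.787, 0.617, -0.001]
force: [-0.3, -0.1, 1.6]
grip_width: 0.0882
grasp_force: 0.0
```

Emit:
drive_tool(
  motion=[
    {"dx":0.005,"dy":0,"dz":0.02,"ax":0,"ay":0,"az":0},
    {"dx":0.005,"dy":0,"dz":0.035,"ax":0,"ay":0,"az":0},
    {"dx":0.005,"dy":0,"dz":0.035,"ax":0,"ay":0,"az":0},
    {"dx":0.005,"dy":0,"dz":0.035,"ax":0,"ay":0,"az":0},
  ],
)

```text
time: 2.9
tcp_pos: [0.4912, 0.3136, 0.0062]
tcp_rot: [0.0, 0.787, 0.617, 0.001]
force: [0.0, 1.0, 0.2]
grip_width: 0.0882
grasp_force: 0.0
```

Emit:
drive_tool(
  motion=[
    {"dx":0,"dy":0,"dz":0,"ax":0,"ay":0,"az":0},
    {"dx":0,"dy":0,"dz":0,"ax":0,"ay":0,"az":0},
    {"dx":0,"dy":0,"dz":0,"ax":0,"ay":0,"az":0},
    {"dx":0,"dy":0,"dz":0,"ax":0,"ay":0,"az":0},
    {"dx":0,"dy":0,"dz":0,"ax":0,"ay":0,"az":0},
    {"dx":0,"dy":0,"dz":0,"ax":0,"ay":0,"az":0},
    {"dx":0,"dy":0,"dz":0,"ax":0,"ay":0,"az":0},
    {"dx":0,"dy":0,"dz":0,"ax":0,"ay":0,"az":0},
  ],
  jaw=1,
  squeeze=30,
)

```text
time: 3.57
tcp_pos: [0.4902, 0.3135, 0.0037]
tcp_rot: [-0.0, 0.787, 0.617, -0.0]
force: [0.6, 0.7, 0.4]
grip_width: 0.0372
grasp_force: 0.0
```

Emit:
drive_tool(
  motion=[
    {"dx":0,"dy":0,"dz":0,"ax":0,"ay":0,"az":0},
    {"dx":0,"dy":0,"dz":0,"ax":0,"ay":0,"az":0},
    {"dx":0,"dy":0,"dz":0,"ax":0,"ay":0,"az":0},
    {"dx":0,"dy":0,"dz":0,"ax":0,"ay":0,"az":0},
    {"dx":0,"dy":0,"dz":-0.01,"ax":0,"ay":0,"az":0},
    {"dx":0,"dy":0,"dz":-0.04,"ax":0,"ay":0,"az":0},
  ],
)

```text
time: 4.07
tcp_pos: [0.4881, 0.3126, 0.0411]
tcp_rot: [-0.001, 0.787, 0.617, -0.004]
force: [1.0, -1.1, -1.9]
grip_width: 0.0176
grasp_force: 30.0
```

Emit:
drive_tool(
  motion=[
    {"dx":0,"dy":0,"dz":-0.04,"ax":0,"ay":0,"az":0},
    {"dx":-0.03,"dy":0.01,"dz":-0.075,"ax":0,"ay":0,"az":0.021},
    {"dx":-0.06,"dy":0.021,"dz":-0.076,"ax":0,"ay":0,"az":0.021},
    {"dx":-0.09,"dy":0.031,"dz":-0.076,"ax":0,"ay":0,"az":0.021},
    {"dx":-0.12,"dy":0.042,"dz":-0.076,"ax":0,"ay":0,"az":0.021},
    {"dx":-0.15,"dy":0.052,"dz":-0.076,"ax":0,"ay":0,"az":0.021},
    {"dx":-0.18,"dy":0.063,"dz":-0.076,"ax":0,"ay":0,"az":0.021},
    {"dx":-0.21,"dy":0.073,"dz":-0.076,"ax":0,"ay":0,"az":0.021},
    {"dx":-0.24,"dy":0.084,"dz":-0.076,"ax":0,"ay":0,"az":0.021},
    {"dx":-0.26,"dy":0.091,"dz":-0.076,"ax":0,"ay":0,"az":0.021},
    {"dx":-0.268,"dy":0.0934,"dz":-0.076,"ax":0,"ay":0,"az":0.021},
    {"dx":-0.268,"dy":0.0934,"dz":-0.056,"ax":0,"ay":0,"az":0.021},
    {"dx":-0.268,"dy":0.0934,"dz":-0.046,"ax":0,"ay":0,"az":0.021},
    {"dx":-0.268,"dy":0.0934,"dz":-0.046,"ax":0,"ay":0,"az":0.021},
    {"dx":-0.268,"dy":0.0934,"dz":-0.046,"ax":0,"ay":0,"az":0.021},
    {"dx":-0.268,"dy":0.0934,"dz":-0.046,"ax":0,"ay":0,"az":0.021},
  ],
)

```text
time: 5.4
tcp_pos: [0.5174, 0.0316, 0.0904]
tcp_rot: [0.0, 0.793, 0.609, 0.0]
force: [-1.0, -0.3, -1.6]
grip_width: 0.0176
grasp_force: 30.0
```

```bash
python3 - <<'E'
from h import *
s=robot.get_state();print(np.round(s["tcp_pos"],4),np.round(s["tcp_rot"],4))
a=robot.capture("side")[110:270,180:320,::-1];b=robot.capture("wrist")[:,:,::-1];cv2.imwrite("pics/s2r.png",a)
a=cv2.resize(a,None,fx=2.7,fy=2.7,interpolation=cv2.INTER_CUBIC);b=b[0:384,100:512];h=432
o=np.zeros((432,800,3),np.uint8);o[:432,:378]=a;o[:384,382:794]=b;cv2.imwrite("pics/h1.png",o)
E
```

```text
[0.5174 0.0316 0.0904] [2.000e-04 7.928e-01 6.095e-01 3.000e-04]
```

View pics/h1.png

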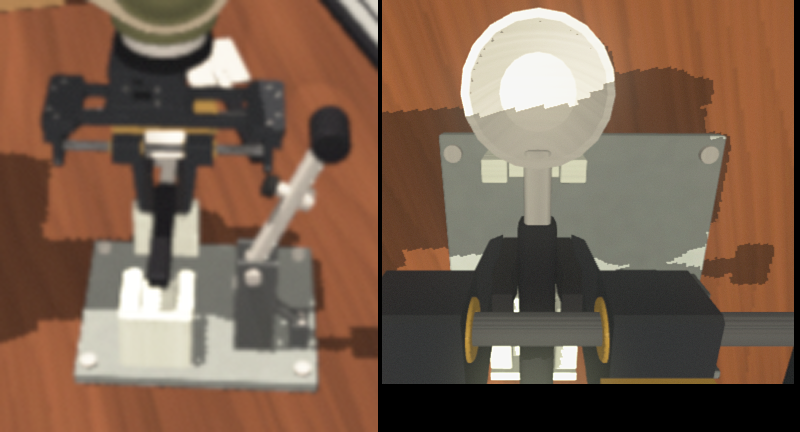

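Hover view: handle over the channel, neck col ≈537 vs channel centre ≈534 (spoon ~2 mm to nest −y); plate front corners at crop (441,135),(727,134). Check the nest pose from these.

```bash
python3 - <<'E'
from h import *
np.set_printoptions(precision=4,suppress=True)
c=robot.calibration("wrist")
P=np.array([ray(c,p,z)[:2] for p,z in [((158.5,134.5),.012),((445.5,133),.012),((100,160),.066),((225,160),.066),((204,160),.066),((125,160),.066)]])
N=np.array([[47,65],[47,-130]])/1e3
th,t,r=rigid(N,P[:2]);print("nest",np.degrees(th),t,r)
print("short block far top edge (43,+-28)",P[2:4],np.linalg.norm(P[2]-P[3]))
th,t2,r=rigid(np.array([[43,28],[43,-28]])/1e3,P[2:4]);print(np.degrees(th),t2,r)
s=robot.get_state();R=np.array([[np.cos(1.309),np.sin(1.309)],[-np.sin(1.309),np.cos(1.309)]])
for q in(t,t2):print("TCP in nest (yaw75)",R@(s["tcp_pos"][:2]-q))
E
```

```text
nest 75.36104643580073 [0.5179 0.0321] [0.001 0.001]
short block far top edge (43,+-28) [[0.4509 0.0933]
 [0.514  0.0764]] 0.06534811458629232
75.05353254808415 [0.4714 0.0433] [0.0047 0.0047]
TCP in nest (yaw75) [-0.0008  0.0002]
TCP in nest (yaw75) [ 0.0005 -0.0477]
```

Emit:
drive_tool(
  motion=[
    {"dx":0.0015,"dy":-0.001,"dz":0.008,"ax":0,"ay":0,"az":0},
    {"dx":0.0015,"dy":-0.001,"dz":0.016,"ax":0,"ay":0,"az":0},
    {"dx":0.0015,"dy":-0.001,"dz":0.023,"ax":0,"ay":0,"az":0},
    {"dx":0.0015,"dy":-0.001,"dz":0.027,"ax":0,"ay":0,"az":0},
    {"dx":0.0015,"dy":-0.001,"dz":0.03,"ax":0,"ay":0,"az":0},
    {"dx":0.0015,"dy":-0.001,"dz":0.031,"ax":0,"ay":0,"az":0},
    {"dx":0.0015,"dy":-0.001,"dz":0.031,"ax":0,"ay":0,"az":0},
    {"dx":0.0015,"dy":-0.001,"dz":0.031,"ax":0,"ay":0,"az":0},
  ],
)

```text
time: 6.17
tcp_pos: [0.5168, 0.0327, 0.0589]
tcp_rot: [0.0, 0.793, 0.609, 0.0]
force: [0.3, -0.4, -1.6]
grip_width: 0.0175
grasp_force: 30.0
```

Emit:
drive_tool(
  motion=[
    {"dx":0,"dy":0,"dz":0.001,"ax":0,"ay":0,"az":0},
    {"dx":0,"dy":0,"dz":0.002,"ax":0,"ay":0,"az":0},
    {"dx":0,"dy":0,"dz":0.002,"ax":0,"ay":0,"az":0},
  ],
)

```text
time: 6.42
tcp_pos: [0.517, 0.0328, 0.0575]
tcp_rot: [0.0, 0.793, 0.609, 0.0]
force: [-2.0, 1.6, 6.3]
grip_width: 0.0176
grasp_force: 30.0
```

Contact. Release and rise.

Emit:
drive_tool(
  motion=[
    {"dx":0,"dy":0,"dz":-0.001,"ax":0,"ay":0,"az":0},
    {"dx":0,"dy":0,"dz":-0.001,"ax":0,"ay":0,"az":0},
    {"dx":0,"dy":0,"dz":-0.001,"ax":0,"ay":0,"az":0},
    {"dx":0,"dy":0,"dz":-0.001,"ax":0,"ay":0,"az":0},
    {"dx":0,"dy":0,"dz":-0.001,"ax":0,"ay":0,"az":0},
    {"dx":0,"dy":0,"dz":-0.04,"ax":0,"ay":0,"az":0},
    {"dx":0,"dy":0,"dz":-0.08,"ax":0,"ay":0,"az":0},
    {"dx":0,"dy":0,"dz":-0.12,"ax":0,"ay":0,"az":0},
    {"dx":0,"dy":0,"dz":-0.16,"ax":0,"ay":0,"az":0},
    {"dx":0,"dy":0,"dz":-0.2,"ax":0,"ay":0,"az":0},
    {"dx":0,"dy":0,"dz":-0.24,"ax":0,"ay":0,"az":0},
    {"dx":0,"dy":0,"dz":-0.24,"ax":0,"ay":0,"az":0},
    {"dx":0,"dy":0,"dz":-0.24,"ax":0,"ay":0,"az":0},
  ],
  jaw=-1,
)

```text
time: 7.5
tcp_pos: [0.5171, 0.0326, 0.2983]
tcp_rot: [0.001, 0.793, 0.609, 0.001]
force: [-0.5, -0.6, -0.5]
grip_width: 0.088
grasp_force: 0.0
```

```bash
python3 - <<'E'
from h import *
s=robot.get_state();print(np.round(s["tcp_pos"],4),np.round(s["tcp_rot"],4),np.round(s["q"],3))
c=robot.calibration("side");a=robot.capture("side")[:,:,::-1];cv2.imwrite("pics/s3r.png",a)
cv2.imwrite("pics/s3.png",cv2.resize(a[120:260,190:330],None,fx=4,fy=4,interpolation=cv2.INTER_CUBIC))
E
```

```text
[0.5171 0.0326 0.2983] [0.0014 0.7931 0.6091 0.0013] [-0.163  0.259  1.414  0.     1.465  0.098]
```

View pics/s3.png

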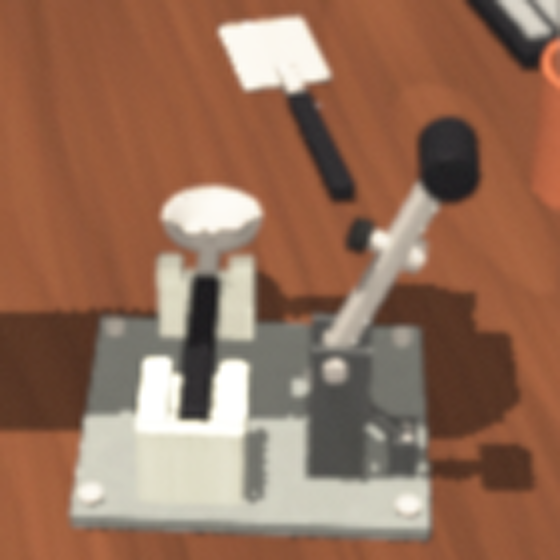

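Spoon is seated: handle in both channels, end at (195,417) by the stop, bowl out past the short block. Now to the knob.

Emit:
drive_tool(
  motion=[
    {"dx":-0.0711,"dy":0.1254,"dz":0.03,"ax":0,"ay":0,"az":1.571},
    {"dx":-0.0711,"dy":0.1254,"dz":0.03,"ax":0,"ay":0,"az":1.571},
    {"dx":-0.0711,"dy":0.1254,"dz":0.03,"ax":0,"ay":0,"az":1.571},
    {"dx":-0.0711,"dy":0.1254,"dz":0.03,"ax":0,"ay":0,"az":1.571},
    {"dx":-0.0711,"dy":0.1254,"dz":0.03,"ax":0,"ay":0,"az":1.571},
    {"dx":-0.0711,"dy":0.1254,"dz":0.03,"ax":0,"ay":0,"az":1.571},
    {"dx":-0.0711,"dy":0.1254,"dz":0.03,"ax":0,"ay":0,"az":1.571},
    {"dx":-0.0711,"dy":0.1254,"dz":0.03,"ax":0,"ay":0,"az":1.571},
    {"dx":-0.0711,"dy":0.1254,"dz":0.03,"ax":0,"ay":0,"az":1.571},
    {"dx":-0.0711,"dy":0.1254,"dz":0.03,"ax":0,"ay":0,"az":1.571},
    {"dx":-0.0711,"dy":0.1254,"dz":0.03,"ax":0,"ay":0,"az":1.571},
    {"dx":-0.0711,"dy":0.1254,"dz":0.03,"ax":0,"ay":0,"az":1.571},
    {"dx":-0.0711,"dy":0.1254,"dz":0.03,"ax":0,"ay":0,"az":1.571},
    {"dx":-0.0711,"dy":0.1254,"dz":0.03,"ax":0,"ay":0,"az":1.571},
    {"dx":-0.0711,"dy":0.1254,"dz":0.03,"ax":0,"ay":0,"az":1.571},
    {"dx":-0.0711,"dy":0.1254,"dz":0.03,"ax":0,"ay":0,"az":1.571},
  ],
)

```text
time: 8.88
tcp_pos: [0.6192, -0.0683, 0.2657]
tcp_rot: [-0.0, 0.992, -0.129, -0.001]
force: [-0.4, -0.3, 0.2]
grip_width: 0.0879
grasp_force: 0.0
```

```bash
python3 - <<'E'
from h import *
s=robot.get_state();print(np.round(s["tcp_pos"],4),np.round(s["tcp_rot"],4),np.round(s["q"],3))
from scipy.spatial.transform import Rotation as Ro
w,x,y,z=s["tcp_rot"];R=Ro.from_quat([x,y,z,w]).as_matrix()
K=np.array([.6198,-.0685,.220]);print("to knob in tool",np.round(R.T@(K-s["tcp_pos"]),4))
c=robot.calibration("wrist");p=c["pose"];q=p[:3,:3].T@(K-p[:3,3]);print("knob expected px",(c["camera_matrix"]@q)[:2]/q[2],q[2])
im=robot.capture("wrist");cv2.imwrite("pics/k1.png",im[:,:,::-1])
E
```

```text
[ 0.6192 -0.0683  0.2657] [-2.000e-04  9.916e-01 -1.291e-01 -9.000e-04] [-0.298  0.522  1.122  0.     1.499  1.532]
to knob in tool [0.0007 0.0001 0.0457]
knob expected px [256.75123644 217.08413594] 0.20777863268276936
```

View pics/k1.png

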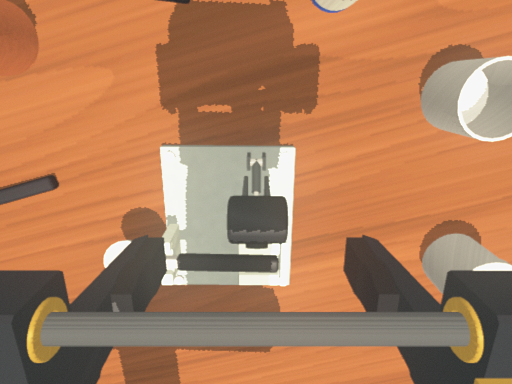

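Knob at (258,219), within 2 px of expected (257,217). Descend and grip its ends.

Emit:
drive_tool(
  motion=[
    {"dx":0.0007,"dy":0,"dz":0.03,"ax":0,"ay":0,"az":0},
    {"dx":0.0007,"dy":0,"dz":0.055,"ax":0,"ay":0,"az":0},
    {"dx":0.0007,"dy":0,"dz":0.0627,"ax":0,"ay":0,"az":0},
    {"dx":0.0007,"dy":0,"dz":0.0627,"ax":0,"ay":0,"az":0},
    {"dx":0.0007,"dy":0,"dz":0.0627,"ax":0,"ay":0,"az":0},
    {"dx":0.0007,"dy":0,"dz":0.0627,"ax":0,"ay":0,"az":0},
    {"dx":0.0007,"dy":0,"dz":0.0627,"ax":0,"ay":0,"az":0},
    {"dx":0.0007,"dy":0,"dz":0.0627,"ax":0,"ay":0,"az":0},
    {"dx":0.0007,"dy":0,"dz":0.0627,"ax":0,"ay":0,"az":0},
    {"dx":0.0007,"dy":0,"dz":0.0627,"ax":0,"ay":0,"az":0},
    {"dx":0.0007,"dy":0,"dz":0.0627,"ax":0,"ay":0,"az":0},
  ],
  jaw=1,
  squeeze=25,
)

```text
time: 9.85
tcp_pos: [0.6202, -0.07, 0.2053]
tcp_rot: [0.001, 0.991, -0.131, 0.001]
force: [-2.9, -5.7, 1.8]
grip_width: 0.0357
grasp_force: 25.0
```

```bash
python3 - <<'E'
from h import *
s=robot.get_state();print(np.round(s["tcp_pos"],4),np.round(s["force"],1),s["grip_width"],s["grasp_force"])
th=1.95
for a in np.arange(1.95,-.01,-.13):
    print("th %.2f dx %.3f dz %.3f"%(a,-(.135*(np.cos(a)-np.cos(th))),-(.135*(np.sin(a)-np.sin(th)))))
E
```

```text
[ 0.6202 -0.07    0.2053] [-2.9 -5.7  1.8] 0.035680911227832894 24.999882839620113
th 1.95 dx -0.000 dz -0.000
th 1.82 dx -0.017 dz -0.005
th 1.69 dx -0.034 dz -0.009
th 1.56 dx -0.051 dz -0.010
th 1.43 dx -0.069 dz -0.008
th 1.30 dx -0.086 dz -0.005
th 1.17 dx -0.103 dz 0.001
th 1.04 dx -0.118 dz 0.009
th 0.91 dx -0.133 dz 0.019
th 0.78 dx -0.146 dz 0.030
th 0.65 dx -0.157 dz 0.044
th 0.52 dx -0.167 dz 0.058
th 0.39 dx -0.175 dz 0.074
th 0.26 dx -0.180 dz 0.091
th 0.13 dx -0.184 dz 0.108
th -0.00 dx -0.185 dz 0.125
```

Emit:
drive_tool(
  motion=[
    {"dx":-0.017,"dy":0.001,"dz":-0.005,"ax":0,"ay":0,"az":0},
    {"dx":-0.034,"dy":0.001,"dz":-0.009,"ax":0,"ay":0,"az":0},
    {"dx":-0.051,"dy":0.001,"dz":-0.01,"ax":0,"ay":0,"az":0},
    {"dx":-0.069,"dy":0.001,"dz":-0.008,"ax":0,"ay":0,"az":0},
    {"dx":-0.086,"dy":0.001,"dz":-0.005,"ax":0,"ay":0,"az":0},
  ],
)

```text
time: 10.27
tcp_pos: [0.5378, -0.0477, 0.2112]
tcp_rot: [0.001, 0.991, -0.13, 0.004]
force: [6.3, -2.3, -0.7]
grip_width: 0.036
grasp_force: 25.0
```

Emit:
drive_tool(
  motion=[
    {"dx":-0.017,"dy":0,"dz":0.006,"ax":0,"ay":0,"az":0},
    {"dx":-0.032,"dy":0,"dz":0.014,"ax":0,"ay":0,"az":0},
    {"dx":-0.047,"dy":0,"dz":0.024,"ax":0,"ay":0,"az":0},
    {"dx":-0.06,"dy":0,"dz":0.035,"ax":0,"ay":0,"az":0},
    {"dx":-0.071,"dy":0,"dz":0.049,"ax":0,"ay":0,"az":0},
    {"dx":-0.081,"dy":0,"dz":0.063,"ax":0,"ay":0,"az":0},
    {"dx":-0.089,"dy":0,"dz":0.079,"ax":0,"ay":0,"az":0},
  ],
)

```text
time: 10.85
tcp_pos: [0.4511, -0.0242, 0.1305]
tcp_rot: [0.0, 0.991, -0.13, 0.002]
force: [6.5, 0.2, -4.0]
grip_width: 0.036
grasp_force: 25.0
```

Emit:
drive_tool(
  motion=[
    {"dx":-0.003,"dy":0,"dz":0.008,"ax":0,"ay":0,"az":0},
    {"dx":-0.005,"dy":0,"dz":0.017,"ax":0,"ay":0,"az":0},
    {"dx":-0.007,"dy":0,"dz":0.025,"ax":0,"ay":0,"az":0},
    {"dx":-0.009,"dy":0,"dz":0.034,"ax":0,"ay":0,"az":0},
    {"dx":-0.01,"dy":0,"dz":0.041,"ax":0,"ay":0,"az":0},
    {"dx":-0.01,"dy":0,"dz":0.045,"ax":0,"ay":0,"az":0},
    {"dx":-0.01,"dy":0,"dz":0.045,"ax":0,"ay":0,"az":0},
  ],
)

```text
time: 11.43
tcp_pos: [0.4418, -0.0217, 0.0846]
tcp_rot: [-0.0, 0.991, -0.13, 0.001]
force: [5.5, 2.7, -3.6]
grip_width: 0.0358
grasp_force: 25.0
```

Emit:
drive_tool(
  motion=[
    {"dx":0,"dy":0,"dz":0.002,"ax":0,"ay":0,"az":0},
    {"dx":0,"dy":0,"dz":0.004,"ax":0,"ay":0,"az":0},
    {"dx":0,"dy":0,"dz":0.005,"ax":0,"ay":0,"az":0},
    {"dx":0,"dy":0,"dz":0.005,"ax":0,"ay":0,"az":0},
  ],
)

```text
time: 11.77
tcp_pos: [0.4417, -0.0217, 0.0801]
tcp_rot: [-0.0, 0.991, -0.13, 0.001]
force: [4.7, 4.1, -3.2]
grip_width: 0.0357
grasp_force: 25.0
```

Emit:
drive_tool(
  motion=[
    {"dx":0,"dy":0,"dz":0,"ax":0,"ay":0,"az":0},
    {"dx":0,"dy":0,"dz":0,"ax":0,"ay":0,"az":0},
    {"dx":0,"dy":0,"dz":0,"ax":0,"ay":0,"az":0},
    {"dx":0,"dy":0,"dz":0,"ax":0,"ay":0,"az":0},
    {"dx":0,"dy":0,"dz":0,"ax":0,"ay":0,"az":0},
    {"dx":0,"dy":0,"dz":0,"ax":0,"ay":0,"az":0},
    {"dx":0,"dy":0,"dz":0,"ax":0,"ay":0,"az":0},
    {"dx":0,"dy":0,"dz":-0.03,"ax":0,"ay":0,"az":0},
    {"dx":0,"dy":0,"dz":-0.06,"ax":0,"ay":0,"az":0},
    {"dx":0,"dy":0,"dz":-0.08,"ax":0,"ay":0,"az":0},
    {"dx":0,"dy":0,"dz":-0.08,"ax":0,"ay":0,"az":0},
    {"dx":0,"dy":0,"dz":-0.08,"ax":0,"ay":0,"az":0},
    {"dx":0,"dy":0,"dz":-0.08,"ax":0,"ay":0,"az":0},
    {"dx":0,"dy":0,"dz":-0.08,"ax":0,"ay":0,"az":0},
    {"dx":0,"dy":0,"dz":-0.08,"ax":0,"ay":0,"az":0},
    {"dx":0,"dy":0,"dz":-0.08,"ax":0,"ay":0,"az":0},
    {"dx":0,"dy":0,"dz":-0.08,"ax":0,"ay":0,"az":0},
    {"dx":0,"dy":0,"dz":-0.08,"ax":0,"ay":0,"az":0},
    {"dx":0,"dy":0,"dz":-0.08,"ax":0,"ay":0,"az":0},
    {"dx":0,"dy":0,"dz":-0.08,"ax":0,"ay":0,"az":0},
  ],
  jaw=-1,
)

```text
time: 13.43
tcp_pos: [0.4411, -0.0217, 0.16]
tcp_rot: [-0.0, 0.991, -0.13, -0.0]
force: [-0.5, 0.3, -0.2]
grip_width: 0.0877
grasp_force: 0.0
```

```bash
python3 - <<'E'
from h import *
s=robot.get_state();print(np.round(s["tcp_pos"],4),np.round(s["force"],1))
a=robot.capture("side")[110:270,180:330,::-1];b=robot.capture("wrist")[:,:,::-1];sc=robot.capture("scene")[:,:,::-1];cv2.imwrite("pics/sc2r.png",sc)
o=np.zeros((500,800,3),np.uint8);o[:400,:375]=cv2.resize(a,None,fx=2.5,fy=2.5,interpolation=cv2.INTER_CUBIC);o[:384,380:]=b[:,60:480];cv2.imwrite("pics/cl.png",o)
E
```

```text
[ 0.4411 -0.0217  0.16  ] [-0.5  0.3 -0.2]
```

View pics/cl.png

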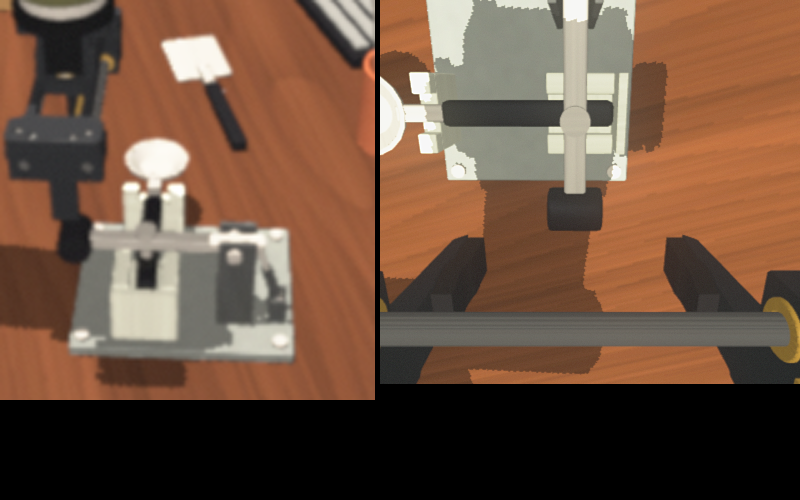

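Clamp is shut on the handle (arm level, knob at (575,210)), spoon seated with its end just short of the stop. Held > 1 s; regrip and open.

Emit:
drive_tool(
  motion=[
    {"dx":0,"dy":0,"dz":0.04,"ax":0,"ay":0,"az":0},
    {"dx":0,"dy":0,"dz":0.07,"ax":0,"ay":0,"az":0},
    {"dx":0,"dy":0,"dz":0.08,"ax":0,"ay":0,"az":0},
    {"dx":0,"dy":0,"dz":0.08,"ax":0,"ay":0,"az":0},
    {"dx":0,"dy":0,"dz":0.08,"ax":0,"ay":0,"az":0},
    {"dx":0,"dy":0,"dz":0.08,"ax":0,"ay":0,"az":0},
    {"dx":0,"dy":0,"dz":0.08,"ax":0,"ay":0,"az":0},
    {"dx":0,"dy":0,"dz":0.08,"ax":0,"ay":0,"az":0},
    {"dx":0,"dy":0,"dz":0.08,"ax":0,"ay":0,"az":0},
    {"dx":0,"dy":0,"dz":0.08,"ax":0,"ay":0,"az":0},
    {"dx":0,"dy":0,"dz":0.08,"ax":0,"ay":0,"az":0},
  ],
  jaw=1,
  squeeze=25,
)

```text
time: 14.5
tcp_pos: [0.4417, -0.0217, 0.0808]
tcp_rot: [-0.0, 0.991, -0.13, 0.001]
force: [0.2, 2.2, 6.3]
grip_width: 0.0357
grasp_force: 25.0
```

Emit:
drive_tool(
  motion=[
    {"dx":0,"dy":0,"dz":-0.008,"ax":0,"ay":0,"az":0},
    {"dx":0.001,"dy":0,"dz":-0.018,"ax":0,"ay":0,"az":0},
    {"dx":0.005,"dy":0,"dz":-0.035,"ax":0,"ay":0,"az":0},
    {"dx":0.01,"dy":0,"dz":-0.051,"ax":0,"ay":0,"az":0},
    {"dx":0.018,"dy":0,"dz":-0.067,"ax":0,"ay":0,"az":0},
    {"dx":0.028,"dy":0,"dz":-0.081,"ax":0,"ay":0,"az":0},
    {"dx":0.039,"dy":0,"dz":-0.095,"ax":0,"ay":0,"az":0},
    {"dx":0.052,"dy":0,"dz":-0.106,"ax":0,"ay":0,"az":0},
  ],
)

```text
time: 15.17
tcp_pos: [0.49, -0.0347, 0.1862]
tcp_rot: [-0.0, 0.991, -0.13, -0.002]
force: [-3.1, 0.8, -3.9]
grip_width: 0.0355
grasp_force: 25.0
```

Emit:
drive_tool(
  motion=[
    {"dx":0.015,"dy":0,"dz":-0.01,"ax":0,"ay":0,"az":0},
    {"dx":0.03,"dy":0,"dz":-0.018,"ax":0,"ay":0,"az":0},
    {"dx":0.047,"dy":0,"dz":-0.024,"ax":0,"ay":0,"az":0},
    {"dx":0.064,"dy":0,"dz":-0.027,"ax":0,"ay":0,"az":0},
    {"dx":0.082,"dy":0,"dz":-0.029,"ax":0,"ay":0,"az":0},
    {"dx":0.099,"dy":0,"dz":-0.028,"ax":0,"ay":0,"az":0},
    {"dx":0.116,"dy":0,"dz":-0.024,"ax":0,"ay":0,"az":0},
    {"dx":0.132,"dy":0,"dz":-0.019,"ax":0,"ay":0,"az":0},
    {"dx":0.132,"dy":0,"dz":-0.019,"ax":0,"ay":0,"az":0},
    {"dx":0.132,"dy":0,"dz":-0.019,"ax":0,"ay":0,"az":0},
  ],
)

```text
time: 16.0
tcp_pos: [0.6196, -0.0699, 0.2047]
tcp_rot: [0.0, 0.991, -0.13, 0.001]
force: [6.2, -3.6, -3.5]
grip_width: 0.0358
grasp_force: 25.0
```

Emit:
drive_tool(
  motion=[
    {"dx":0,"dy":0,"dz":0,"ax":0,"ay":0,"az":0},
    {"dx":0,"dy":0,"dz":0,"ax":0,"ay":0,"az":0},
    {"dx":0,"dy":0,"dz":0,"ax":0,"ay":0,"az":0},
    {"dx":0,"dy":0,"dz":0,"ax":0,"ay":0,"az":0},
    {"dx":0,"dy":0,"dz":0,"ax":0,"ay":0,"az":0},
    {"dx":0,"dy":0,"dz":0,"ax":0,"ay":0,"az":0},
    {"dx":0,"dy":0,"dz":-0.04,"ax":0,"ay":0,"az":0},
    {"dx":0,"dy":0,"dz":-0.08,"ax":0,"ay":0,"az":0},
    {"dx":0,"dy":0.03,"dz":-0.09,"ax":0,"ay":0,"az":0},
    {"dx":0,"dy":0.07,"dz":-0.09,"ax":0,"ay":0,"az":0},
    {"dx":0,"dy":0.1,"dz":-0.09,"ax":0,"ay":0,"az":0},
    {"dx":0,"dy":0.1,"dz":-0.09,"ax":0,"ay":0,"az":0},
    {"dx":0,"dy":0.1,"dz":-0.09,"ax":0,"ay":0,"az":0},
  ],
  jaw=-1,
)

```text
time: 17.08
tcp_pos: [0.5927, -0.1669, 0.2949]
tcp_rot: [-0.0, 0.991, -0.131, -0.0]
force: [0.0, 0.3, -0.6]
grip_width: 0.0881
grasp_force: 0.0
```

```bash
python3 - <<'E'
from h import *
np.set_printoptions(precision=4,suppress=True)
s=robot.get_state();print(s["tcp_pos"],s["tcp_rot"],np.round(s["q"],3))
for n in("wrist","side","scene"):
    c=robot.calibration(n);im=robot.capture(n)[:,:,::-1].copy();cv2.imwrite(f"pics/o_{n}.png",im)
    hsv=cv2.cvtColor(im,cv2.COLOR_BGR2HSV);m=((hsv[...,1]<60)&(hsv[...,2]>110)).astype(np.uint8)
    for ct in cv2.findContours(m,0,1)[0]:
        if cv2.contourArea(ct)>250 and len(ct)>5:
            x,y,w,h=cv2.boundingRect(ct);p=ray(c,(x+w/2,y+h/2),.078)
            if p[1]<-.2:print(n,(x,y,w,h),cv2.contourArea(ct),p)
    # project rim of a canister guess
    K,T=c["camera_matrix"],c["pose"]
    for g in((.616,-.308,.078),(.6196,-.0699,.22)):
        q=T[:3,:3].T@(np.array(g)-T[:3,3]);print(n,"proj",(K@q)[:2]/q[2])
w=cv2.imread("pics/o_wrist.png");a=cv2.imread("pics/o_side.png");z=cv2.imread("pics/o_scene.png")
o=np.zeros((590,800,3),np.uint8);o[:288,:384]=cv2.resize(w,(384,288),interpolation=cv2.INTER_AREA)
o[:300,400:640]=cv2.resize(a[285:360,300:360] if 0 else a[280:355,300:360],None,fx=4,fy=4);o[300:580,:400]=cv2.resize(a[120:260,190:390],None,fx=2,fy=2)
o[310:590,410:690]=cv2.resize(z[260:330,170:240],None,fx=4,fy=4);cv2.imwrite("pics/op.png",o)
E
```

```text
[ 0.5927 -0.1669  0.2949] [-0.0002  0.9913 -0.1314 -0.0001] [-0.465  0.493  1.093  0.     1.556  1.37 ]
wrist (458, 235, 54, 36) 1252.0 [ 0.4045 -0.406   0.078 ]
wrist (350, 224, 77, 63) 1294.5 [ 0.4318 -0.2917  0.078 ]
wrist (330, 57, 92, 79) 5455.5 [ 0.6226 -0.3053  0.078 ]
wrist proj [379.4584 102.1298]
wrist proj [113.8583 200.7624]
side (186, 299, 50, 68) 2679.0 [ 0.3968 -0.3179  0.078 ]
side (312, 288, 51, 65) 2462.0 [ 0.6083 -0.3394  0.078 ]
side (369, 242, 34, 33) 500.5 [ 0.7499 -0.2285  0.078 ]
side proj [335.1094 304.5124]
side proj [301.8488 159.3659]
scene (265, 360, 46, 24) 525.5 [ 0.881  -0.3286  0.078 ]
scene (0, 329, 20, 51) 476.0 [ 0.39   -0.6683  0.078 ]
scene (197, 322, 121, 62) 2628.5 [ 0.8077 -0.3386  0.078 ]
scene (185, 275, 34, 34) 860.5 [ 0.6225 -0.313   0.078 ]
scene (2, 246, 102, 98) 4633.0 [ 0.3519 -0.5336  0.078 ]
scene (127, 219, 33, 30) 723.5 [ 0.3994 -0.2929  0.078 ]
scene proj [201.3911 288.714 ]
scene proj [264.6002 190.7016]
```

View pics/op.png

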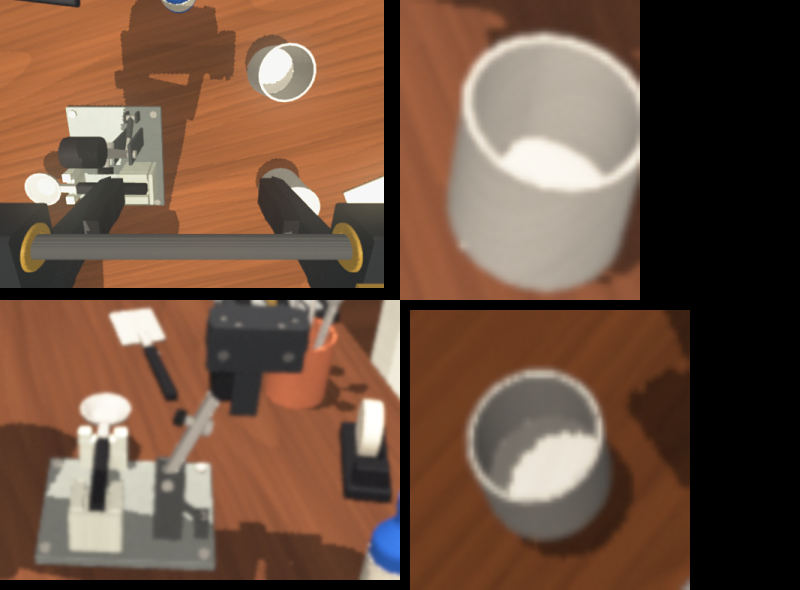

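Clamp is fully open with the spoon still in the nest. Rim centres: wrist (381.5,95.7), side (338,308), scene (201.5,291.2). A small pitch test, to learn the wrist geometry before planning the standing pose.

Emit:
drive_tool(
  motion=[
    {"dx":0,"dy":0,"dz":-0.02,"ax":0,"ay":-0.12,"az":0},
    {"dx":0,"dy":0,"dz":-0.02,"ax":0,"ay":-0.24,"az":0},
    {"dx":0,"dy":0,"dz":-0.02,"ax":0,"ay":-0.3,"az":0},
    {"dx":0,"dy":0,"dz":-0.02,"ax":0,"ay":-0.3,"az":0},
    {"dx":0,"dy":0,"dz":-0.02,"ax":0,"ay":-0.3,"az":0},
  ],
)

```text
time: 17.65
tcp_pos: [0.5938, -0.165, 0.3139]
tcp_rot: [-0.019, 0.981, -0.128, -0.148]
force: [-1.2, 0.1, 0.5]
grip_width: 0.0881
grasp_force: 0.0
```

```bash
python3 - <<'E'
from h import *
from scipy.optimize import least_squares
from scipy.spatial.transform import Rotation as Ro
np.set_printoptions(precision=4,suppress=True)
D=np.load("w1.npz") if 0 else None
for n,p in(("side",(338,308)),("scene",(201.5,291.2))):print(n,ray(robot.calibration(n),p,.078))
s=robot.get_state();print(s["q"],s["tcp_pos"],s["tcp_rot"])
data=[([-1.5314,.3134,1.4985,0,1.3310,-.2234],[.1364,-.5067,.2382],[-.0006,.9914,.1310,0]),
([-.163,.259,1.414,0,1.465,.098],[.5171,.0326,.2983],[.0014,.7931,.6091,.0013]),
([-.298,.522,1.122,0,1.499,1.532],[.6192,-.0683,.2657],[0,.9916,-.1291,-.0009]),
([-.465,.493,1.093,0,1.556,1.370],[.5927,-.1669,.2949],[-.0002,.9913,-.1314,-.0001]),
(s["q"],s["tcp_pos"],s["tcp_rot"])]
def fk(q,p):
    r0,z0,L2,a,b,d=p[:6]
    R1=Ro.from_euler('z',q[0]);R2=R1*Ro.from_euler('y',q[1]);R3=R2*Ro.from_euler('y',q[2])
    R=R3*Ro.from_euler('z',SG[0]*q[3])*Ro.from_euler('y',q[4])*Ro.from_euler('z',SG[1]*q[5]+p[6])
    return R1.apply([r0,0,z0])+R2.apply([0,0,L2])+R3.apply([b,0,a])+R.apply([0,0,d]),R
best=None
for SG in[(1,1),(1,-1),(-1,1),(-1,-1)]:
    def res(p):
        o=[]
        for q,t,w in data:
            x,R=fk(q,p);Rt=Ro.from_quat([w[1],w[2],w[3],w[0]]);o+=list(x-t)+list(.3*(R.inv()*Rt).as_rotvec())
        return np.array(o)
    for g in(0,1.57,3.14,-1.57):
        f=least_squares(res,[0,.3,.4,.35,0,.25,g])
        if best is None or f.cost<best[0]:best=(f.cost,SG,f.x)
    print(SG,f.cost)
print(best,);SG=best[1];print(np.round(np.array(res(best[2])) if 0 else 0,4))
import json;json.dump([SG,best[2].tolist()],open("fk.json","w"))
c=robot.calibration("wrist")
E
```

```text
side [ 0.6183 -0.3159  0.078 ]
scene [ 0.6203 -0.3123  0.078 ]
[-0.4394  0.6925  0.7513 -0.0575  1.9919  1.3752] [ 0.5938 -0.165   0.3139] [-0.0194  0.9805 -0.128  -0.1478]
(1, 1) 0.033186971315017744
(1, -1) 0.753546600692797
(-1, 1) 0.03133784915759609
(-1, -1) 0.7509895142499419
(np.float64(0.03133784915759609), (-1, 1), array([0.002 , 0.431 , 0.4751, 0.3954, 0.133 , 0.4182, 1.58  ]))
0
```

```bash
cat > kin.py <<'E'
import numpy as np,json
from scipy.spatial.transform import Rotation as Ro
def fk(q,p,SG):
    r0,z0,L2,a,b,d,g,ly=p
    R1=Ro.from_euler('z',q[0]);R2=R1*Ro.from_euler('y',q[1]);R3=R2*Ro.from_euler('y',q[2])
    R=R3*Ro.from_euler('z',SG[0]*q[3])*Ro.from_euler('y',q[4])*Ro.from_euler('z',SG[1]*q[5]+g)
    return R1.apply([r0,ly,z0])+R2.apply([0,0,L2])+R3.apply([b,0,a])+R.apply([0,0,d]),R
E
python3 - <<'E'
from h import *
from kin import *
from scipy.optimize import least_squares
np.set_printoptions(precision=4,suppress=True)
s=robot.get_state()
data=[([-1.5314,.3134,1.4985,0,1.3310,-.2234],[.1364,-.5067,.2382],[-.0006,.9914,.1310,0]),
([-.163,.259,1.414,0,1.465,.098],[.5171,.0326,.2983],[.0014,.7931,.6091,.0013]),
([-.298,.522,1.122,0,1.499,1.532],[.6192,-.0683,.2657],[0,.9916,-.1291,-.0009]),
([-.465,.493,1.093,0,1.556,1.370],[.5927,-.1669,.2949],[-.0002,.9913,-.1314,-.0001]),
(s["q"],s["tcp_pos"],s["tcp_rot"])]
best=None
for SG in[(1,1),(-1,1),(1,-1),(-1,-1)]:
    def res(p):
        o=[]
        for q,t,w in data:
            x,R=fk(q,p,SG);Rt=Ro.from_quat([w[1],w[2],w[3],w[0]]);o+=list(x-t)+list(.3*(R.inv()*Rt).as_rotvec())
        return np.array(o)
    for g in(0,1.57,3.14,-1.57):
        f=least_squares(res,[0,.3,.4,.35,0,.25,g,.11])
        if best is None or f.cost<best[0]:best=(f.cost,SG,f.x,f.fun)
print(best[:3]);print(best[3].reshape(-1,6))
json.dump([best[1],best[2].tolist()],open("fk.json","w"))
E
```

```text
(np.float64(1.3747069366749367e-07), (1, 1), array([0.0013, 0.2041, 0.4378, 0.3968, 0.0405, 0.2484, 1.5706, 0.1164]))
[[ 0.      0.     -0.     -0.     -0.      0.0001]
 [ 0.      0.0003 -0.0001 -0.0001  0.      0.    ]
 [ 0.0001 -0.0002  0.0002 -0.0001 -0.0001 -0.    ]
 [-0.0001 -0.0002  0.      0.0001  0.     -0.0001]
 [ 0.      0.     -0.      0.      0.      0.0001]]
```

```bash
cat > ik.py <<'E'
from kin import *
from scipy.optimize import least_squares
SG,P=json.load(open("fk.json"))
lo=np.array([-2.94,-.97,.19,-1.23,.02,-2.88]);hi=np.array([2.94,2.17,2.56,4.37,3.11,2.88])
def ik(pos,Rm,q0):
    Rt=Ro.from_matrix(Rm)
    def f(q):
        x,R=fk(q,P,SG);return np.r_[x-pos,.3*(R.inv()*Rt).as_rotvec()]
    return least_squares(f,np.clip(q0,lo+.01,hi-.01),bounds=(lo,hi))
def stand(C,hy,lean,g,eh,zc,sx=1,off=0.):
    h=np.array([np.cos(hy),np.sin(hy),0]);up=np.array([0,0,1.])
    u=np.cos(lean)*up+np.sin(lean)*h;tz=np.cos(lean)*h-np.sin(lean)*up
    end=np.array([C[0],C[1],zc])+eh*h;gp=end+(.095+g)*u
    X=sx*u;R=np.c_[X,np.cross(tz,X),tz];return gp+.019*tz,R,gp
E
python3 - <<'E'
from ik import *
np.set_printoptions(precision=3,suppress=True)
C=(.620,-.3133);tin=np.array([.403,-.291]);kn=np.array([.62,-.07,.22])
rng=np.random.default_rng(0)
for deg in range(-180,180,20):
  for sx in(1,-1):
    best=[]
    for up in(0,.09):
        t,R,gp=stand(C,np.radians(deg),np.radians(30),.012,-.022,.010+up,sx)
        sol=None
        for q0 in[[-.5,.5,1.2,0,1.5,1],[-.5,.5,1.2,1.5,1.5,1],[-.5,.8,1.2,-.9,1,-1],[-.9,.5,1.5,.7,1.,0],[.2,.6,1.5,2.5,1,0]]+[lo+(hi-lo)*rng.random(6) for _ in range(6)]:
            f=ik(t,R,np.array(q0))
            if f.cost<1e-9:
                m=np.min(np.minimum(f.x-lo,hi-f.x))
                k=abs(f.x[3])
                if sol is None or k<sol[0]:sol=(k,m,f.x)
        best.append(sol)
    if best[0] is None or best[1] is None:continue
    G=np.array([gp+R@np.array([a,b,c]) for a in(-.037,.037) for b in(-.093,-.045,0,.045,.093) for c in(-.045,-.1,-.15,-.2)])
    dt=min([np.hypot(*(g[:2]-tin))-.042 for g in G if g[2]-.09<.12]+[9]);
    print(deg,sx,"q",best[0][2],"m %.2f"%best[0][1],"up",best[1][2],"tin %.3f knob %.3f minz %.3f"%(dt,np.min(np.linalg.norm(G-kn,axis=1)),G[:,2].min()-.09))
E
```

```text
-160 1 q [-0.461  1.307  0.418 -0.82   2.11  -2.557] m 0.23 up [-0.461  1.227  0.354 -0.892  2.204 -2.688] tin 0.180 knob 0.136 minz 0.093
-160 -1 q [-0.461  1.307  0.418 -0.82   2.11   0.585] m 0.23 up [-0.461  1.227  0.354 -0.892  2.204  0.454] tin 0.180 knob 0.136 minz 0.093
-140 1 q [-0.419  1.159  0.728 -0.92   1.777 -2.632] m 0.25 up [-0.419  1.062  0.687 -0.948  1.86  -2.746] tin 0.147 knob 0.102 minz 0.093
-140 -1 q [-0.419  1.159  0.728 -0.92   1.777  0.51 ] m 0.31 up [-0.419  1.062  0.687 -0.948  1.86   0.395] tin 0.147 knob 0.102 minz 0.093
-120 1 q [-0.397  1.029  1.002 -1.047  1.447 -2.681] m 0.18 up [-0.397  0.92   0.968 -1.036  1.519 -2.805] tin 0.115 knob 0.071 minz 0.093
-120 -1 q [-0.397  1.029  1.002 -1.047  1.447  0.461] m 0.18 up [-0.397  0.92   0.968 -1.036  1.519  0.337] tin 0.115 knob 0.071 minz 0.093
-100 1 q [-0.401  0.914  1.246 -1.221  1.116 -2.695] m 0.01 up [-0.401  0.792  1.215 -1.156  1.173 -2.851] tin 0.089 knob 0.089 minz 0.093
-100 -1 q [-0.401  0.914  1.246 -1.221  1.116  0.446] m 0.01 up [-0.401  0.792  1.215 -1.156  1.173  0.291] tin 0.089 knob 0
[... 1519 characters left out ...]
minz 0.093
60 -1 q [-0.872  0.991  1.083  0.951  1.589  2.539] m 0.34 up [-0.872  0.877  1.05   0.958  1.674  2.658] tin 0.081 knob 0.204 minz 0.093
80 1 q [-0.834  1.116  0.819  0.807  1.894 -0.677] m 0.63 up [-0.834  1.015  0.78   0.847  1.989 -0.567] tin 0.083 knob 0.230 minz 0.093
80 -1 q [-0.834  1.116  0.819  0.807  1.894  2.464] m 0.42 up [-0.834  1.015  0.78   0.847  1.989  2.574] tin 0.083 knob 0.230 minz 0.093
100 1 q [-0.78   1.257  0.523  0.667  2.199 -0.796] m 0.33 up [-0.78   1.17   0.469  0.741  2.306 -0.68 ] tin 0.103 knob 0.230 minz 0.093
100 -1 q [-0.78   1.257  0.523  0.667  2.199  2.345] m 0.33 up [-0.78   1.17   0.469  0.741  2.306  2.462] tin 0.103 knob 0.230 minz 0.093
```

```bash
cat > go.py <<'E'
from ik import *
from cell import robot
np.set_printoptions(precision=4,suppress=True)
def rel(pos,R):
    s=robot.get_state();w,x,y,z=s["tcp_rot"];R0=Ro.from_quat([x,y,z,w])
    print("shift",R0.inv().apply(np.array(pos)-s["tcp_pos"]),"turn",(R0.inv()*Ro.from_matrix(R)).as_rotvec())
def down(yaw):
    c,s=np.cos(yaw),np.sin(yaw);return np.c_[[c,s,0],[s,-c,0],[0,0,-1]]
E
python3 -c "
from go import *
rel([.520,.0433,.26],down(np.radians(75.1)))"
```

```text
shift [-0.1033 -0.1824  0.0883] turn [-0.2349  0.2347 -1.5576]
```

Emit:
drive_tool(
  motion=[
    {"dx":-0.01,"dy":-0.025,"dz":0.0,"ax":-0.0235,"ay":0.0235,"az":-0.1558},
    {"dx":-0.025,"dy":-0.05,"dz":0.015,"ax":-0.0395,"ay":0.0395,"az":-0.262},
    {"dx":-0.04,"dy":-0.075,"dz":0.03,"ax":-0.058,"ay":0.058,"az":-0.385},
    {"dx":-0.055,"dy":-0.1,"dz":0.045,"ax":-0.077,"ay":0.077,"az":-0.51},
    {"dx":-0.07,"dy":-0.125,"dz":0.06,"ax":-0.096,"ay":0.096,"az":-0.635},
    {"dx":-0.085,"dy":-0.15,"dz":0.075,"ax":-0.115,"ay":0.115,"az":-0.76},
    {"dx":-0.1033,"dy":-0.1824,"dz":0.0883,"ax":-0.2349,"ay":0.2347,"az":-1.5576},
    {"dx":-0.1033,"dy":-0.1824,"dz":0.0883,"ax":-0.2349,"ay":0.2347,"az":-1.5576},
    {"dx":-0.1033,"dy":-0.1824,"dz":0.0883,"ax":-0.2349,"ay":0.2347,"az":-1.5576},
    {"dx":-0.1033,"dy":-0.1824,"dz":0.0883,"ax":-0.2349,"ay":0.2347,"az":-1.5576},
    {"dx":-0.1033,"dy":-0.1824,"dz":0.0883,"ax":-0.2349,"ay":0.2347,"az":-1.5576},
    {"dx":-0.1033,"dy":-0.1824,"dz":0.0883,"ax":-0.2349,"ay":0.2347,"az":-1.5576},
    {"dx":-0.1033,"dy":-0.1824,"dz":0.0883,"ax":-0.2349,"ay":0.2347,"az":-1.5576},
    {"dx":-0.1033,"dy":-0.1824,"dz":0.0883,"ax":-0.2349,"ay":0.2347,"az":-1.5576},
    {"dx":-0.1033,"dy":-0.1824,"dz":0.0883,"ax":-0.2349,"ay":0.2347,"az":-1.5576},
    {"dx":-0.1033,"dy":-0.1824,"dz":0.0883,"ax":-0.2349,"ay":0.2347,"az":-1.5576},
  ],
)

```text
time: 18.98
tcp_pos: [0.5194, 0.0428, 0.2616]
tcp_rot: [0.0, 0.794, 0.608, 0.0]
force: [0.9, -0.0, 0.1]
grip_width: 0.0882
grasp_force: 0.0
```

```bash
python3 -c "
from go import *
import cv2
s=robot.get_state();print(s['tcp_pos'],s['force'])
rel([.520,.0433,.044],down(np.radians(75.1)))
from h import ray
c=robot.calibration('side');im=robot.capture('side')[:,:,::-1].copy()
K,T=c['camera_matrix'],c['pose']
# handle end check: black pixels along the handle line in the long-block channel
o=np.array([.5169,.0317,.071]);u=np.array([.2588,.9659,0])
for x in np.arange(-.112,-.07,.004):
    q=T[:3,:3].T@(o+x*u-T[:3,3]);p=(K@q)[:2]/q[2];print(round(x*1e3),p,im[int(round(p[1])),int(round(p[0]))])
"
```

```text
[0.5194 0.0428 0.2616] [ 0.9375 -0.0482  0.1465]
shift [0.0006 0.0004 0.2176] turn [ 0.0004  0.0002 -0.0041]
-112 [236.6533 227.0072] [251 254 255]
-108 [236.7757 225.67  ] [251 254 255]
-104 [236.8973 224.3416] [86 94 97]
-100 [237.0181 223.0218] [51 50 52]
-96 [237.1382 221.7106] [58 56 58]
-92 [237.2574 220.4078] [51 49 51]
-88 [237.3759 219.1134] [49 47 50]
-84 [237.4936 217.8273] [50 48 51]
-80 [237.6106 216.5493] [48 46 50]
-76 [237.7268 215.2796] [51 49 52]
-72 [237.8423 214.0179] [49 47 50]
```

Emit:
drive_tool(
  motion=[
    {"dx":0.0006,"dy":0.0004,"dz":0.04,"ax":0,"ay":0,"az":-0.004},
    {"dx":0.0006,"dy":0.0004,"dz":0.08,"ax":0,"ay":0,"az":-0.004},
    {"dx":0.0006,"dy":0.0004,"dz":0.12,"ax":0,"ay":0,"az":-0.004},
    {"dx":0.0006,"dy":0.0004,"dz":0.155,"ax":0,"ay":0,"az":-0.004},
    {"dx":0.0006,"dy":0.0004,"dz":0.185,"ax":0,"ay":0,"az":-0.004},
    {"dx":0.0006,"dy":0.0004,"dz":0.205,"ax":0,"ay":0,"az":-0.004},
    {"dx":0.0006,"dy":0.0004,"dz":0.216,"ax":0,"ay":0,"az":-0.004},
    {"dx":0.0006,"dy":0.0004,"dz":0.216,"ax":0,"ay":0,"az":-0.004},
    {"dx":0.0006,"dy":0.0004,"dz":0.216,"ax":0,"ay":0,"az":-0.004},
  ],
)

```text
time: 19.78
tcp_pos: [0.5204, 0.0431, 0.0458]
tcp_rot: [-0.0, 0.792, 0.61, -0.0]
force: [0.1, -0.1, 0.6]
grip_width: 0.0878
grasp_force: 0.0
```

Emit:
drive_tool(
  motion=[
    {"dx":0,"dy":0,"dz":0,"ax":0,"ay":0,"az":0},
    {"dx":0,"dy":0,"dz":0,"ax":0,"ay":0,"az":0},
    {"dx":0,"dy":0,"dz":0,"ax":0,"ay":0,"az":0},
    {"dx":0,"dy":0,"dz":0,"ax":0,"ay":0,"az":0},
    {"dx":0,"dy":0,"dz":0,"ax":0,"ay":0,"az":0},
    {"dx":0,"dy":0,"dz":0,"ax":0,"ay":0,"az":0},
    {"dx":0,"dy":0,"dz":0,"ax":0,"ay":0,"az":0},
    {"dx":0,"dy":0,"dz":0,"ax":0,"ay":0,"az":0},
    {"dx":0,"dy":0,"dz":0,"ax":0,"ay":0,"az":0},
    {"dx":0,"dy":0,"dz":0,"ax":0,"ay":0,"az":0},
    {"dx":0,"dy":0,"dz":0,"ax":0,"ay":0,"az":0},
    {"dx":0,"dy":0,"dz":0,"ax":0,"ay":0,"az":0},
  ],
  jaw=1,
  squeeze=40,
)

```text
time: 20.78
tcp_pos: [0.52, 0.0431, 0.0452]
tcp_rot: [-0.0, 0.792, 0.61, -0.0]
force: [0.8, 0.3, 0.3]
grip_width: 0.0175
grasp_force: 40.0
```

Emit:
drive_tool(
  motion=[
    {"dx":0,"dy":0,"dz":-0.005,"ax":0,"ay":0,"az":0},
    {"dx":0,"dy":0,"dz":-0.025,"ax":0,"ay":0,"az":0},
    {"dx":0,"dy":0,"dz":-0.06,"ax":0,"ay":0,"az":0},
    {"dx":0,"dy":0,"dz":-0.1,"ax":0,"ay":0,"az":0},
    {"dx":0,"dy":0,"dz":-0.14,"ax":0,"ay":0,"az":0},
    {"dx":0,"dy":0,"dz":-0.18,"ax":0,"ay":0,"az":0},
    {"dx":0,"dy":0,"dz":-0.22,"ax":0,"ay":0,"az":0},
    {"dx":0,"dy":0,"dz":-0.26,"ax":0,"ay":0,"az":0},
    {"dx":0,"dy":0,"dz":-0.26,"ax":0,"ay":0,"az":0},
    {"dx":0,"dy":0,"dz":-0.26,"ax":0,"ay":0,"az":0},
  ],
)

```text
time: 21.62
tcp_pos: [0.5205, 0.0431, 0.3069]
tcp_rot: [0.001, 0.792, 0.61, 0.001]
force: [-0.1, -0.3, -2.0]
grip_width: 0.0179
grasp_force: 40.0
```

```bash
python3 -c "
from go import *
W=np.array([.48,-.17,.32]);RW=down(np.radians(40));rel(W,RW)
t,R,gp=stand((.620,-.3133),np.radians(40),np.radians(30),.012,-.022,.13)
print(t, 'W->pre',RW.T@(t-W))
q=ik(W,RW,robot.get_state()['q']).x;print(q);print(ik(t,R,q).x)
# mid
Rm=RW@Ro.from_euler('y',.52).as_matrix();f=ik((t+W)/2,Rm,q);print(f.x,f.cost)
"
```

```text
shift [-0.2164  0.0152 -0.0132] turn [ 0.0027 -0.0012  0.6152]
[ 0.6567 -0.2825  0.2132] W->pre [0.0631 0.1998 0.1068]
[-0.571   0.2313  1.3936  0.      1.5167  0.3019]
[-0.8883  0.7186  1.265   1.0794  1.3814 -0.3693]
[-0.7807  0.4025  1.3849  0.5335  1.3376 -0.0295] 2.159156941067877e-19
```

Emit:
drive_tool(
  motion=[
    {"dx":-0.036,"dy":0.0025,"dz":-0.002,"ax":0,"ay":0,"az":0.1},
    {"dx":-0.072,"dy":0.005,"dz":-0.004,"ax":0,"ay":0,"az":0.2},
    {"dx":-0.108,"dy":0.0075,"dz":-0.006,"ax":0,"ay":0,"az":0.3},
    {"dx":-0.144,"dy":0.01,"dz":-0.009,"ax":0,"ay":0,"az":0.41},
    {"dx":-0.18,"dy":0.0125,"dz":-0.011,"ax":0,"ay":0,"az":0.52},
    {"dx":-0.2164,"dy":0.0152,"dz":-0.0132,"ax":0,"ay":0,"az":0.6152},
    {"dx":-0.2164,"dy":0.0152,"dz":-0.0132,"ax":0,"ay":0,"az":0.6152},
    {"dx":-0.2164,"dy":0.0152,"dz":-0.0132,"ax":0,"ay":0,"az":0.6152},
    {"dx":-0.2164,"dy":0.0152,"dz":-0.0132,"ax":0,"ay":0,"az":0.6152},
    {"dx":-0.2164,"dy":0.0152,"dz":-0.0132,"ax":0,"ay":0,"az":0.6152},
  ],
)

```text
time: 22.45
tcp_pos: [0.4798, -0.169, 0.3177]
tcp_rot: [-0.001, 0.939, 0.343, -0.001]
force: [0.4, 0.9, 0.3]
grip_width: 0.0173
grasp_force: 40.0
```

Emit:
drive_tool(
  motion=[
    {"dx":0,"dy":0.01,"dz":0,"ax":0,"ay":0.09,"az":0},
    {"dx":0,"dy":0.02,"dz":0,"ax":0,"ay":0.18,"az":0},
    {"dx":0,"dy":0.03,"dz":0,"ax":0,"ay":0.27,"az":0},
    {"dx":0,"dy":0.04,"dz":0,"ax":0,"ay":0.36,"az":0},
    {"dx":0.005,"dy":0.05,"dz":0,"ax":0,"ay":0.45,"az":0},
    {"dx":0.01,"dy":0.07,"dz":0,"ax":0,"ay":0.54,"az":0},
    {"dx":0.02,"dy":0.09,"dz":0,"ax":0,"ay":0.63,"az":0},
    {"dx":0.03,"dy":0.11,"dz":0,"ax":0,"ay":0.72,"az":0},
    {"dx":0.04,"dy":0.13,"dz":0,"ax":0,"ay":0.81,"az":0},
    {"dx":0.05,"dy":0.15,"dz":0,"ax":0,"ay":0.9,"az":0},
    {"dx":0.06,"dy":0.175,"dz":0.01,"ax":0,"ay":0.99,"az":0},
    {"dx":0.063,"dy":0.2,"dz":0.03,"ax":0,"ay":1.047,"az":0},
    {"dx":0.063,"dy":0.2,"dz":0.06,"ax":0,"ay":1.047,"az":0},
    {"dx":0.063,"dy":0.2,"dz":0.08,"ax":0,"ay":1.047,"az":0},
    {"dx":0.063,"dy":0.2,"dz":0.08,"ax":0,"ay":1.047,"az":0},
    {"dx":0.063,"dy":0.2,"dz":0.08,"ax":0,"ay":1.047,"az":0},
  ],
)

```text
time: 23.78
tcp_pos: [0.6569, -0.2816, 0.238]
tcp_rot: [-0.172, 0.814, 0.296, 0.469]
force: [0.4, 0.3, 0.1]
grip_width: 0.0178
grasp_force: 40.0
```

```bash
python3 -c "
from go import *
import cv2
from h import ray
s=robot.get_state();print(s['tcp_pos'],s['tcp_rot'],s['q'],s['grip_width'])
w,x,y,z=s['tcp_rot'];R=Ro.from_quat([x,y,z,w]).as_matrix()
gp=s['tcp_pos']-.019*R[:,2];end=gp-.107*R[:,0];print('end',end,'lean axis',R[:,0])
for n in('side','scene'):
    c=robot.calibration(n);im=robot.capture(n)[:,:,::-1].copy();K,T=c['camera_matrix'],c['pose']
    q=T[:3,:3].T@(end-T[:3,3]);p=(K@q)[:2]/q[2]
    cv2.imwrite('pics/e_%s.png'%n,im)
    # lowest dark handle pixels near predicted end
    x0,y0=map(int,p);sub=im[y0-30:y0+30,x0-30:x0+30];m=(sub.max(2)<45).astype(np.uint8)
    k=cv2.connectedComponentsWithStats(m)
    print(n,'pred end px',p,[(list(map(int,a[:5]+np.array([x0-30,y0-30,0,0,0])))) for a in k[2][1:] if a[4]>30])
t,R2,_=stand((.620,-.3133),np.radians(40),np.radians(30),.012,-.022,.013);rel(t,R2);print(t)
"
```

```text
[ 0.6569 -0.2816  0.238 ] [-0.1722  0.8139  0.2963  0.4691] [-0.8862  0.6899  1.2443  1.0707  1.4053 -0.3228] 0.017770378466136456
end [ 0.6032 -0.3265  0.1549] lean axis [0.3843 0.3208 0.8657]
side pred end px [337.8713 285.955 ] [[335, 255, 32, 34, 302]]
scene pred end px [187.5164 279.6805] [[187, 249, 26, 17, 178], [157, 252, 13, 20, 160], [185, 262, 31, 21, 249], [172, 273, 8, 8, 39], [157, 280, 33, 29, 414]]
shift [-0.1251 -0.0004  0.0718] turn [0.0003 0.0006 0.0025]
[ 0.6567 -0.2825  0.0962]
```

Emit:
drive_tool(
  motion=[
    {"dx":-0.025,"dy":0,"dz":0.0144,"ax":0,"ay":0,"az":0.0025},
    {"dx":-0.05,"dy":0,"dz":0.0288,"ax":0,"ay":0,"az":0.0025},
    {"dx":-0.07,"dy":0,"dz":0.0403,"ax":0,"ay":0,"az":0.0025},
    {"dx":-0.085,"dy":0,"dz":0.049,"ax":0,"ay":0,"az":0.0025},
    {"dx":-0.095,"dy":0,"dz":0.0547,"ax":0,"ay":0,"az":0.0025},
    {"dx":-0.095,"dy":0,"dz":0.0547,"ax":0,"ay":0,"az":0.0025},
  ],
)

```text
time: 24.38
tcp_pos: [0.6562, -0.2825, 0.1278]
tcp_rot: [-0.172, 0.815, 0.295, 0.469]
force: [0.2, 0.2, -1.9]
grip_width: 0.0175
grasp_force: 40.0
```

Emit:
drive_tool(
  motion=[
    {"dx":-0.01,"dy":0,"dz":0.0057,"ax":0,"ay":0,"az":0},
    {"dx":-0.019,"dy":0,"dz":0.011,"ax":0,"ay":0,"az":0},
    {"dx":-0.025,"dy":0,"dz":0.0144,"ax":0,"ay":0,"az":0},
    {"dx":-0.028,"dy":0,"dz":0.0162,"ax":0,"ay":0,"az":0},
    {"dx":-0.028,"dy":0,"dz":0.0162,"ax":0,"ay":0,"az":0},
  ],
)

```text
time: 24.8
tcp_pos: [0.6561, -0.2827, 0.0956]
tcp_rot: [-0.172, 0.815, 0.295, 0.469]
force: [-0.8, 0.4, -0.8]
grip_width: 0.0176
grasp_force: 40.0
```

Emit:
drive_tool(
  motion=[
    {"dx":-0.0015,"dy":0,"dz":0.0008,"ax":0,"ay":0,"az":0},
    {"dx":-0.0026,"dy":0,"dz":0.0015,"ax":0,"ay":0,"az":0},
    {"dx":-0.0026,"dy":0,"dz":0.0015,"ax":0,"ay":0,"az":0},
  ],
)

```text
time: 25.05
tcp_pos: [0.6564, -0.2829, 0.0936]
tcp_rot: [-0.171, 0.814, 0.295, 0.469]
force: [0.1, -0.0, -1.4]
grip_width: 0.0178
grasp_force: 40.0
```

Emit:
drive_tool(
  motion=[
    {"dx":0,"dy":0,"dz":0,"ax":0,"ay":0,"az":0},
    {"dx":0,"dy":0,"dz":0,"ax":0,"ay":0,"az":0},
    {"dx":0,"dy":0,"dz":0,"ax":0,"ay":0,"az":0},
    {"dx":0,"dy":0,"dz":0,"ax":0,"ay":0,"az":0},
    {"dx":0,"dy":0,"dz":0,"ax":0,"ay":0,"az":0},
    {"dx":0,"dy":0,"dz":0,"ax":0,"ay":0,"az":0},
    {"dx":0,"dy":0,"dz":0,"ax":0,"ay":0,"az":0},
    {"dx":0,"dy":0,"dz":0,"ax":0,"ay":0,"az":0},
    {"dx":0,"dy":0,"dz":0,"ax":0,"ay":0,"az":0},
  ],
  jaw=-0.4,
)

```text
time: 25.8
tcp_pos: [0.6562, -0.2828, 0.0933]
tcp_rot: [-0.172, 0.814, 0.295, 0.469]
force: [0.0, -0.5, -0.2]
grip_width: 0.0616
grasp_force: 0.0
```

Emit:
drive_tool(
  motion=[
    {"dx":0,"dy":0,"dz":-0.02,"ax":0,"ay":0,"az":0},
    {"dx":0,"dy":0,"dz":-0.045,"ax":0,"ay":0,"az":0},
    {"dx":0,"dy":0,"dz":-0.075,"ax":0,"ay":0,"az":0},
    {"dx":0,"dy":0,"dz":-0.11,"ax":0,"ay":0,"az":0},
    {"dx":0.03,"dy":0,"dz":-0.14,"ax":0,"ay":0,"az":0},
    {"dx":0.06,"dy":0,"dz":-0.16,"ax":0,"ay":0,"az":0},
    {"dx":0.09,"dy":0,"dz":-0.17,"ax":0,"ay":0,"az":0},
    {"dx":0.09,"dy":0,"dz":-0.17,"ax":0,"ay":0,"az":0},
    {"dx":0.09,"dy":0,"dz":-0.17,"ax":0,"ay":0,"az":0},
  ],
)

```text
time: 26.55
tcp_pos: [0.5784, -0.3487, 0.2578]
tcp_rot: [-0.17, 0.814, 0.296, 0.469]
force: [-0.0, 1.2, -0.7]
grip_width: 0.0618
grasp_force: 0.0
```

```bash
python3 -c "
import cv2,numpy as np
from cell import robot
from h import ray
s=robot.get_state();print(s['tcp_pos'],s['time'],s['force'])
for n in('side','scene'):
    c=robot.calibration(n);im=robot.capture(n)[:,:,::-1].copy();cv2.imwrite('pics/f_%s.png'%n,im);o=cv2.imread('pics/o_%s.png'%n)
    d=cv2.absdiff(im,o).max(2)
    K,T=c['camera_matrix'],c['pose']
    def px(p):
        q=T[:3,:3].T@(np.array(p)-T[:3,3]);return (K@q)[:2]/q[2]
    hsv=cv2.cvtColor(im,cv2.COLOR_BGR2HSV);x,y=map(int,px((.62,-.3133,.078)))
    A=im[y-75:y+55,x-50:x+60]
    def row(r):
        h,sa,v=cv2.cvtColor(r[None],cv2.COLOR_BGR2HSV)[0].T
        return ''.join('#' if vv<55 else ('W' if (ss<70 and vv>150) else ('o' if ss<70 else '.')) for ss,vv in zip(sa,v))
    print(n,(x,y));print('\n'.join(row(A[i,::2]) for i in range(0,A.shape[0],4)))
    for nm,p in(('knob',(.6196,-.0699,.22)),('tin',(.403,-.291,.094)),('can bottom',(.62,-.3133,0))):
        u,v=map(int,px(p));print(nm,(u,v),'diff vs before',d[max(v-8,0):v+8,u-8:u+8].mean())
"
```

```text
[ 0.57838443 -0.34867365  0.25776815] 26.55 [-0.02297943  1.17943595 -0.70373898]
side (338, 306)
o###...................................................
Woo..oo................................................
.....oooWooo#####.................WWWWWoWWWW...........
.....o##oooooooo................WWWWWWWWooooWW.........
......oo###oooooooo............WWWWWWWWWWWWWooW........
........oo####..oooooo.........WWWWWWWWWWWWWWWWW.......
.........Wo#####o...oooooo.....WWWoWWWWWWWWWWWWW.......
...........oo#######o...oooooo.oooo##ooWWWWWWWWWWWWWWWW
............Wo######oo##o..ooooo####ooo##ooWWWWWWWWWWWW
..............o######o##oo##..#########oo.WWWWWWWWWWWWo
...............o####.....o##oo#########...ooWWWWoooooWo
...............Wo###........####o######oo#oo##o#####...
................Wo#........#########o#########oo#####..
................Wo.........#################ooo##o##...
................Woo.......##################ooo####....
...............WWooooooooo########################.....
WWWWWW......WWWWWo###oooo####################ooo#......
WWWWWW.WWWWWWWWoooo##########################oo#..
[... 2275 characters left out ...]
........
....................oooooooooooooo.....................
.....................ooooooooooo...#...................
........................ooooo..........................
.......................................................
..............................................Woo......
............................................oooooooo...
...........................................ooooooooooo.
.........................................oooooooWWWoooo
........................................oooooooWWWWWWoo
......................................oooooooWWWWWWWWWW
knob (264, 190) diff vs before 7.70703125
tin (143, 231) diff vs before 130.984375
can bottom (204, 301) diff vs before 111.2421875
```

Emit:
drive_tool(
  motion=[
    {"dx":0.035,"dy":0,"dz":-0.02,"ax":0,"ay":0,"az":0},
    {"dx":0.07,"dy":0,"dz":-0.04,"ax":0,"ay":0,"az":0},
    {"dx":0.1,"dy":0,"dz":-0.1,"ax":0,"ay":0,"az":0},
    {"dx":0.1,"dy":0,"dz":-0.14,"ax":0,"ay":0,"az":0},
    {"dx":0.1,"dy":0,"dz":-0.14,"ax":0,"ay":0,"az":0},
    {"dx":0.1,"dy":0,"dz":-0.14,"ax":0,"ay":0,"az":0},
    {"dx":0.1,"dy":0,"dz":-0.14,"ax":0,"ay":0,"az":0},
    {"dx":0.1,"dy":0,"dz":-0.14,"ax":0,"ay":0,"az":0},
    {"dx":0.1,"dy":0,"dz":-0.14,"ax":0,"ay":0,"az":0},
    {"dx":0.1,"dy":0,"dz":-0.14,"ax":0,"ay":0,"az":0},
  ],
)

```text
time: 27.48
tcp_pos: [0.5246, -0.3939, 0.4118]
tcp_rot: [-0.173, 0.814, 0.295, 0.469]
force: [-0.4, 0.6, -0.1]
grip_width: 0.062
grasp_force: 0.0
```

```bash
python3 -c "
import cv2,numpy as np
from cell import robot
for n,roi in(('side',[('tin',180,295,65,75),('can',305,285,60,70)]),('scene',[('tin',125,215,40,50),('can',183,272,28,50)])):
    im=robot.capture(n)[:,:,::-1].copy()
    for f,i in(('start',cv2.imread('pics/%s0.png'%n)),('now',im)):
        for nm,x,y,w,h in roi:
            s=cv2.cvtColor(i[y:y+h,x:x+w],cv2.COLOR_BGR2HSV);m=((s[...,1]<75)&(s[...,2]>70)).astype(np.uint8)
            k=cv2.connectedComponentsWithStats(m);j=1+k[2][1:,4].argmax();print(n,f,nm,k[2][j])
s=robot.get_state();print(s['time'],s['tcp_pos'],s['force'])
"
```

```text
side start tin [   5    3   51   69 2827]
side start can [   7    3   51   65 2587]
side now tin [   0    0   56   72 3390]
side now can [   7    3   51   65 2240]
scene start tin [   2    4   38   41 1163]
scene start can [  1   3  27  42 931]
scene now tin [   2    4   38   41 1148]
scene now can [  1   3  27  43 760]
27.5833 [ 0.52442293 -0.39406961  0.41234684] [ 0.18052903 -0.16554039  0.22728436]
```

Tin and canister outlines are unchanged; the spoon stands bowl up. Handing in.

```bash
python3 -c "
from cell import robot
print(robot.close_job())"
```

```text
the job is handed in; nothing more can be done
None
```

The spoon was checked in the nest: the clamp held it alone for over a second and was then swung fully open. It now stands handle down and bowl up in the canister, which is still upright; the tin's outline is unchanged, the turner was never approached, and the job was handed in at about 28 s.

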